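# Unpack the loan carton into the numbered tray

### The job

A loan of pinned insects has arrived: fold both flaps of the carton right back, well past upright, then set the unit boxes that are in it flat into the bays of the wooden tray, in the order red to bay 1 (the brass-plated end), yellow to bay 2, green to bay 3, blue to bay 4, never tipping a box and leaving the bay of a missing colour empty. Finish with both carton flaps folded fully down again and the loan tag hung by its eye over the brass post, lying down on the post's base. Leave everything else on the desk where it stands.

Things in the scene. Friction and masses are not known exactly. Their poses are not given: they have to be found in the camera images.
- carton: Brown cardboard carton fixed to the desk, 162 mm (x) by 166 mm (y), rim 82 mm high, walls and floor 5 mm. Origin: centre of the underside. Two flaps hinged along its left (+y) and right (-y) rims (hinge lines along x, at rim height, 81 mm either side of the centre) meet in the middle. The unit boxes stand inside, two by two, turned about as the carton is.
- flap_left (a joint): Angle of the left flap (rad): 0 = closed, lying level on the carton; pi/2 = upright; stop at 2.5, leaning far outward. It is 158 mm wide (x), 79 mm from hinge to free edge, 4 mm thick, and stays where it is left (stiff hinge).
- flap_right (a joint): The same for the right flap: 0 = closed, grows as it opens outward to the right.
- flap_left_pull (a point): Middle of the level bar of the white plastic pull loop on the left flap. The bar runs along the carton's x axis, 8 mm thick, 40 mm free between its legs, 30 mm above the underside of the flap, 68 mm from the hinge line and 36 mm toward the carton's -x side of the middle. Moves with the flap, its axes are the flap's.
- flap_right_pull (a point): The same on the right flap, but 36 mm toward the carton's +x side of the middle.
- box_red: Frosted acrylic unit box with a red lid and a red grip bar on top; may be absent. 46 mm (x) by 64 mm (y), 42 mm high to the lid's top; the bar stands on the lid, 14 mm (x) by 44 mm (y), from 42 to 68 mm above the underside. About 110 g. Origin at the centre of the underside, z up. Goes to bay 1.
- box_yellow: Frosted acrylic unit box with a yellow lid and a yellow grip bar on top; may be absent. 46 mm (x) by 64 mm (y), 42 mm high to the lid's top; the bar stands on the lid, 14 mm (x) by 44 mm (y), from 42 to 68 mm above the underside. About 110 g. Origin at the centre of the underside, z up. Goes to bay 2.
- box_green: Frosted acrylic unit box with a green lid and a green grip bar on top; may be absent. 46 mm (x) by 64 mm (y), 42 mm high to the lid's top; the bar stands on the lid, 14 mm (x) by 44 mm (y), from 42 to 68 mm above the underside. About 110 g. Origin at the centre of the underside, z up. Goes to bay 3.
- box_blue: Frosted acrylic unit box with a blue lid and a blue grip bar on top; may be absent. 46 mm (x) by 64 mm (y), 42 mm high to the lid's top; the bar stands on the lid, 14 mm (x) by 44 mm (y), from 42 to 68 mm above the underside. About 110 g. Origin at the centre of the underside, z up. Goes to bay 4.
- tray: Dark hardwood tray fixed to the desk, 244 mm (x) by 84 mm (y), 28 mm high: four bays in a row along x, 60 mm apart, each 56 mm (x) by 76 mm (y) inside, floor 4 mm above the desk. A brass plate covers the -x end next to bay 1; a ledge on the +y side carries one to four brass dots beside bays 1 to 4. Origin: centre of the underside.
- bay1 (a point): Centre of the floor of bay 1 of the tray, 4 mm above the desk; axes are the tray's.
- bay2 (a point): Centre of the floor of bay 2 of the tray, 4 mm above the desk; axes are the tray's.
- bay3 (a point): Centre of the floor of bay 3 of the tray, 4 mm above the desk; axes are the tray's.
- bay4 (a point): Centre of the floor of bay 4 of the tray, 4 mm above the desk; axes are the tray's.
- tag: Loan tag lying on the desk: aluminium plate 90 mm (x) by 44 mm (y), 6 mm thick, with a round eye of 27 mm diameter near its -x end, and an orange grip rib 36 mm (x) by 12 mm (y) standing on the plate from 6 to 30 mm above the underside, centred 22 mm toward +x from the origin. 80 g. Origin at the centre of the underside.
- tag_eye (a point): Centre of the tag's eye at the plate's underside, 25 mm toward -x from the tag's origin.
- post: Upright brass post of 12 mm diameter on a dark round steel base (90 mm diameter, 8 mm high), fixed to the desk; post top 54 mm above the desk, tapered at the tip. Origin at the centre of the base's underside, on the post's axis.
- mortar: Bystander: grey stone mortar, a bowl of 96 mm diameter, 65 mm high. Origin at the centre of its underside.
- canister: Bystander: chrome cylindrical collecting canister, 64 mm diameter, 115 mm high. Origin at the centre of its underside.
- tin: Bystander: red enamel bench tin, 83 by 113 mm, 60 mm high. Origin at the centre of its underside.
- block: Bystander: hardwood block drilled with six small holes, 80 by 120 mm, 35 mm high. Origin at the centre of its underside.
- jar: Bystander: small amber glass jar with black cap, 48 mm diameter, 60 mm high. Origin at the centre of its underside.
- notebook: Bystander: closed blue notebook, 150 by 100 mm, 12 mm thick. Origin at the centre of its underside.
There are look-alikes about, which are no part of the job. Of the things like the tag, leave any that is pink or purple; of the rest the larger one is meant.

How it is judged:
On the way, in this order (a step that is already met when the one before it is completed fails the run):
1. both carton flaps are folded back well past upright (over 1.85 rad) at the same time (value of joint each of flap_left, flap_right above 1.85 rad), for 0.2 s.
2. the red box stands in bay 1 (x of box_red in the frame of bay1 between -0.012 and 0.012 m and y of box_red in the frame of bay1 between -0.014 and 0.014 m and z of box_red in the frame of bay1 below 0.006 m and angle between box_red's own z axis and vertical below 0.12 rad), for 0.2 s.
3. the yellow box stands in bay 2 (x of box_yellow in the frame of bay2 between -0.012 and 0.012 m and y of box_yellow in the frame of bay2 between -0.014 and 0.014 m and z of box_yellow in the frame of bay2 below 0.006 m and angle between box_yellow's own z axis and vertical below 0.12 rad), for 0.2 s.
4. the green box stands in bay 3 (x of box_green in the frame of bay3 between -0.012 and 0.012 m and y of box_green in the frame of bay3 between -0.014 and 0.014 m and z of box_green in the frame of bay3 below 0.006 m and angle between box_green's own z axis and vertical below 0.12 rad), for 0.2 s.
5. the blue box stands in bay 4 (x of box_blue in the frame of bay4 between -0.012 and 0.012 m and y of box_blue in the frame of bay4 between -0.014 and 0.014 m and z of box_blue in the frame of bay4 below 0.006 m and angle between box_blue's own z axis and vertical below 0.12 rad), for 0.2 s.
At the end, for the whole second after the job is handed in: Each box present rests flat in its own bay (12 mm along, 14 mm across of centre, within 6 mm of the floor, tilt under 0.12 rad), both flaps under 0.2 rad, and the tag rests with its eye round the post (within 12 mm of its axis, under 20 mm high, tilt under 0.3 rad) (all of step 2 and all of step 3 and all of step 4 and all of step 5 and linear speed of each of box_red, box_yellow, box_green, box_blue, tag below 0.02 m/s and value of joint each of flap_left, flap_right below 0.2 rad and horizontal distance between tag_eye and post below 0.012 m and height (world z) of tag_eye below 0.02 m and angle between tag's own z axis and vertical below 0.3 rad); the robot touches nothing.
It fails at once if a unit box is tipped by more than 0.6 rad (angle between any of box_red, box_yellow, box_green, box_blue's own z axis and vertical above 0.6 rad).
It fails at once if a bystander (mortar, canister, tin, block, jar, notebook) is moved more than 30 mm (distance of any of mortar, canister, tin, block, jar, notebook from where it was at the start of the episode above 0.03 m).
Of box_red, box_yellow, box_green, box_blue only 2 to 4 are there at a start; the rules pass over those that are not, and their reading is None.
At some moment in a run one of tag may be knocked a few centimetres aside while the robot is not near it.
It also fails if it takes over 210 s, if anything falls off the work surface, if the arm or the gripper's body presses on something with over 40 N, if the wrist force passes 120 N, or if a joint passes its speed limit or range.

### The arm

A 6-joint arm with a two-finger parallel gripper is mounted at the origin on the work surface. World frame = base frame: x ahead of the robot, y to its left, z up, the work surface at z = 0. Lengths are in m, angles in rad, forces in N, time in s.
With the tool pointing down it reaches from about 0.325 to 0.85 m from the base axis. Payload 4.4 kg.
Tool frame: the origin (TCP) lies at the very end of the fingers, on their centre line; the grasp point (between the pads) lies 19 mm behind it; z points along the fingers, y is the line along which they close (so a half turn about z gives the same grasp; the last joint's range is limited). The gripper opens to 94 mm and grips with 3 to 60 N. Pads are 16 mm wide; open, the fingers measure 119 mm over their backs; the gripper's body (75 mm by 177 mm) begins 78 mm behind the grasp point.
Start: joints at [1.101, 0.207, 1.542, -0, 1.393, -0.15], TCP at [0.18, 0.546, 0.205] pointing down, gripper open.
Joint ranges: [-2.73, 2.73], [-0.86, 2.22], [0.23, 2.46], [-1.11, 4.25], [0.08, 2.63], [-2.82, 2.82]. Speed limits (rad/s): [2.79, 2.79, 3.14, 3.14, 3.14, 3.14].

### API

Orientations are given as a unit quaternion [w, x, y, z].
In Python, from station import env, viewer gives the robot as it stands. The module is installed in compiled form; this text tells all that it offers.
- The arm moves only by the tool arm_command, never from a script. Its argument "deltas" is a list of rows, each a list of 3 entries, a list of its own where there are three numbers: the shift along the world's x, y, z in m, then the turn about the world's z in degrees, then the opening, from 0 (shut) to 1 (fully open). A call has 1 to 5 rows; each row shifts and turns the commanded pose from where the row before left it; what a row does not reach is not made up. A row lasts 1/10 s, in which the tool goes at most 50 mm and 8.59 degrees, less where a joint would pass 70% of its speed; a pose out of reach is approached as far as the arm can. A call with a gripper value outside its range is refused whole. The fingers move at their own pace and stop on an object; "squeeze" is the grip in N (left out, the last holds). Time passes only in rows, so rows that do not move let the fingers close. It gives the time, the measured TCP pose, the force, the opening and the grip force at its end, in the units of the state.
- env.sense(): the state, without advancing time (a new reading comes with each control period).
- viewer.get_image(name): name is "scene" or "top" or "wrist"; returns a dict with "img" (480x640x3 uint8, red, green, blue), "fx", "fy", "cx", "cy" (pixels), "view" (4x4, takes a point from world to camera coordinates). Camera axes: x right, y up, looking along -z (the intrinsics and any distortion apply to the point x, -y, -z); pixel columns grow to the right and rows downward; lengths in m; the calibration is good to about 2 mm. The wrist camera is an equidistant fisheye: a pixel r from the principal point sees the ray r / f radians off the axis. A picture is of the moment at which its call begins. There is no depth.
- env.finish_job(): hands the job in; it is judged then, once.
The state is a dict: "time_s": time; "joint_pos": joint angles; "joint_vel": joint speeds; "joint_torque": joint torques, N m; "tool_pos": TCP position; "tcp_rot": TCP orientation; "wrist_force": force on the tool from outside, world axes, zero at the start; "ft_torque": the same for the moment, N m; "gripper_width": finger opening in m; "grasp_force": force on a finger pad.
Only numpy, scipy, OpenCV 4.12 (cv2) and the standard library are available. Lean on these libraries where they do the work, as an engineer would, in place of code of your own. Each camera call takes 0.05 s, during which the arm holds its last target. There are 200 camera calls.

## Working session

There is one attempt and no reset: what is moved stays moved. The work goes in short steps, Python scripts to look and compute and a tool call to move; the robot and the scene stay as the last step left them, time stands still between calls to the robot, and variables do not carry over. Pictures are saved under pics/ and viewed, at most 14 in all, crops included, and the job is handed in when it is done.

Besides the shell and the picture viewer there is one more tool, called as name(argument=value, ...) on one line, values as JSON. arm_command: Moves the arm, as the interface text tells. Its arguments: {"type":"object","properties":{"deltas":{"type":"array","items":{"type":"array"}},"squeeze":{"type":"number"}},"required":["deltas"]}

```bash
mkdir -p pics
cat > h.py <<'E'
import numpy as np, cv2
from station import env, viewer
def get(name):
    d=viewer.get_image(name); return d
def save(d,fn,crop=None,scale=1):
    im=d["img"][:,:,::-1]
    if crop: x0,y0,x1,y1=crop; im=im[y0:y1,x0:x1]
    if scale!=1: im=cv2.resize(im,None,fx=scale,fy=scale,interpolation=cv2.INTER_CUBIC)
    cv2.imwrite(fn,im)
def ray(d,u,v,fish=False):
    x=(u-d["cx"])/d["fx"]; y=(v-d["cy"])/d["fy"]
    if fish:
        r=np.hypot(x,y); s=np.sin(r)/r if r>1e-9 else 1; c=np.array([x*s,-y*s,-np.cos(r)])
    else: c=np.array([x,-y,-1.])
    V=np.array(d["view"]); R=V[:3,:3]; o=-R.T@V[:3,3]; return o,R.T@c
def onz(d,u,v,z,fish=False):
    o,r=ray(d,u,v,fish); return o+r*(z-o[2])/r[2]
def proj(d,p):
    V=np.array(d["view"]); c=V[:3,:3]@np.array(p)+V[:3,3]
    return d["cx"]+d["fx"]*c[0]/-c[2], d["cy"]+d["fy"]*(-c[1])/-c[2]
E
python3 - <<'E'
from h import *
a=get("scene");b=get("top")
import pickle; pickle.dump((a,b),open("d0.pkl","wb"))
save(a,"pics/s0.png");save(b,"pics/t0.png")
for d in(a,b): print(d["fx"],d["cx"],d["cy"],np.round(d["view"],3).tolist(), [k for k in d])
print(env.sense())
E
```

```text
601.5580180691605 310.43132622434484 243.9309991280035 [[0.371, 0.929, 0.007, -0.221], [-0.705, 0.277, 0.653, 0.315], [0.604, -0.247, 0.758, -1.54], [0.0, 0.0, 0.0, 1.0]] ['img', 'fx', 'fy', 'cx', 'cy', 'view']
609.1985083697396 320.1423692556701 231.3309691997814 [[0.017, -0.999, 0.027, -0.003], [0.991, 0.02, 0.129, -0.558], [-0.129, 0.024, 0.991, -1.213], [0.0, 0.0, 0.0, 1.0]] ['img', 'fx', 'fy', 'cx', 'cy', 'view']
{'time_s': 0.1, 'joint_pos': array([ 1.10148171e+00,  2.07354676e-01,  1.54276807e+00,  1.21995381e-05,
        1.39348341e+00, -1.50515494e-01]), 'joint_vel': array([-0.00091279, -0.00012131, -0.00440462, -0.00040845,  0.00095223,
       -0.00111195]), 'joint_torque': array([-2.02438664e-04, -3.71859813e+01, -2.82291877e+01,  7.00189965e-02,
        3.10864078e-02, -3.09477730e-05]), 'tool_pos': array([0.17991261, 0.5453855 , 0.20441602]), 'tcp_rot': array([-3.12752764e-04,  1.58726398e-01,  9.87322094e-01, -9.56955132e-04]), 'wrist_force': array([-0.10746391,  0.49713254,  0.11153736]), 'ft_torque': array([-0.03528087,  0.00549987,  0.02000363]), 'grasp_force': 0.0, 'gripper_width': 0.09411037985200087}
```

View pics/s0.png

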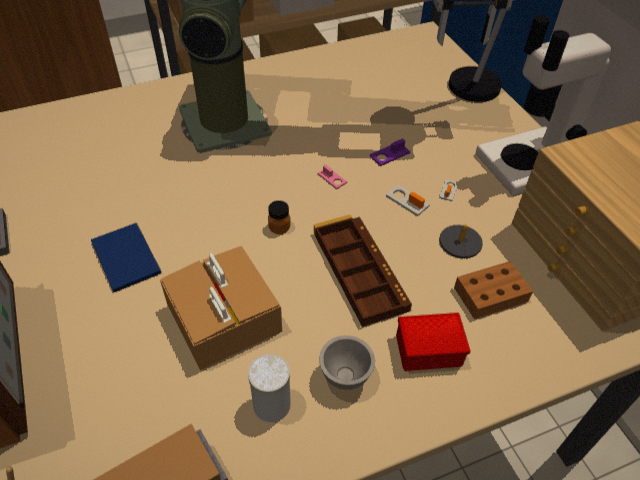

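View pics/t0.png

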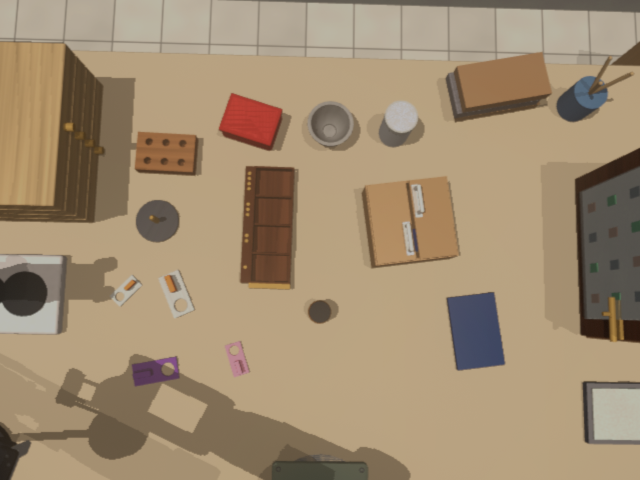

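The scene view shows the carton with both flaps closed (around 220,305), the tray (362,268) and the post (461,240). In the top view they are at (410,222), (268,227) and (157,220).

There are four tag-like things in the top view:
- purple (155,371)
- pink (237,358)
- small silver with an orange rib (127,290)
- large silver with an orange rib (177,293)

The large silver one fits, since it isn't pink or purple and is the larger of the two left. I'll confirm that in an enlarged crop.

Run:
```python
from h import *
import pickle
a,b=pickle.load(open("d0.pkl","rb"))
save(b,"pics/t0c.png",(95,160,475,320),2.1)
hsv=cv2.cvtColor(b["img"],cv2.COLOR_RGB2HSV)
def comp(mask,roi,name,z,amin=20):
    x0,y0,x1,y1=roi; m=np.zeros(mask.shape,np.uint8); m[y0:y1,x0:x1]=mask[y0:y1,x0:x1]
    cs,_=cv2.findContours(m,cv2.RETR_CCOMP,cv2.CHAIN_APPROX_NONE)
    for c in cs:
        if cv2.contourArea(c)<amin: continue
        r=cv2.minAreaRect(c); P=np.array([onz(b,u,v,z)[:2] for u,v in cv2.boxPoints(r)])
        M=cv2.moments(c);cc=onz(b,M["m10"]/M["m00"],M["m01"]/M["m00"],z)
        e=P[1]-P[0];f=P[2]-P[1]
        print(name,cv2.contourArea(c),np.round(r[0]),"ctr",np.round(P.mean(0),4),"cen",np.round(cc[:2],4),"e",np.round(np.hypot(*e),4),np.round(np.degrees(np.arctan2(e[1],e[0])),1),"f",np.round(np.hypot(*f),4))
H,S,V=[hsv[:,:,i].astype(int) for i in range(3)]
for p in [(410,240),(440,230),(270,230),(270,288),(180,303),(170,284),(150,235),(418,200),(330,300),(205,290)]: print(p,hsv[p[1],p[0]])
comp(((S<60)&(V>120)).astype(np.uint8),(155,265,200,325),"tag",.006)
comp(((S>170)&(V>170)&(H<20)).astype(np.uint8),(155,265,200,325),"rib",.03)
comp(((V<110)).astype(np.uint8),(130,195,185,245),"post",.008,200)
comp(((V<125)).astype(np.uint8),(235,160,300,284),"tray",.028,300)
comp(((S<60)&(V>120)).astype(np.uint8),(390,175,440,260),"pull",.115)
```

```text
(410, 240) [ 23  11 187]
(440, 230) [ 16 120 170]
(270, 230) [ 12 140  95]
(270, 288) [ 18 125 165]
(180, 303) [ 18  77 186]
(170, 284) [ 15 165 186]
(150, 235) [15 43 95]
(418, 200) [ 22  21 182]
(330, 300) [ 17  86 134]
(205, 290) [ 18  76 185]
tag 764.0 [176. 294.] ctr [0.4266 0.3023] cen [0.4216 0.2995] e 0.0461 -66.4 f 0.0923
tag 139.5 [180. 305.] ctr [0.404 0.292] cen [0.4041 0.292 ] e 0.0271 -43.1 f 0.0264
post 1331.5 [157. 221.] ctr [0.5773 0.3474] cen [0.5776 0.3474] e 0.0861 -42.2 f 0.0874
tray 5634.0 [268. 225.] ctr [0.5722 0.1152] cen [0.5705 0.1158] e 0.2433 -0.8 f 0.1051
pull 214.0 [408. 238.] ctr [ 0.5382 -0.1596] cen [ 0.5382 -0.1597] e 0.015 -80.9 f 0.0645
pull 256.0 [418. 200.] ctr [ 0.613  -0.1787] cen [ 0.6134 -0.1785] e 0.0187 -81.0 f 0.0642
```

View pics/t0c.png

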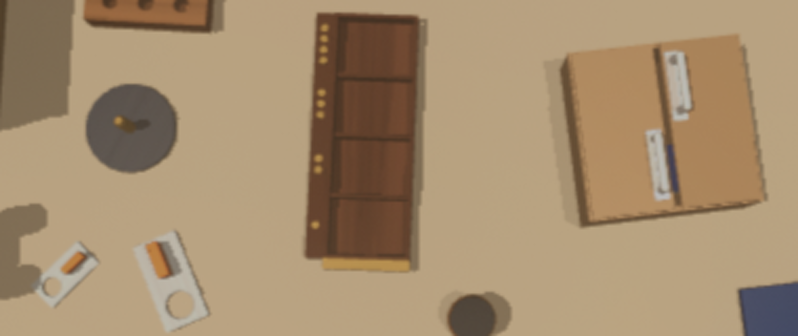

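The enlarged crop confirms it. The large silver tag is at (177,293), with its eye toward the robot and an orange rib at (170,284). Brass-plated end of the tray and single dot are at the bottom, so bay 1 has the lowest x. Next I'll refine the carton and tray positions.

Run:
```python
from h import *
import pickle
a,b=pickle.load(open("d0.pkl","rb"))
def rect(d,m,roi,z,name,k=3):
    x0,y0,x1,y1=roi; mm=np.zeros(m.shape,np.uint8); mm[y0:y1,x0:x1]=m[y0:y1,x0:x1]
    mm=cv2.morphologyEx(mm,cv2.MORPH_CLOSE,np.ones((k,k)))
    mm=cv2.morphologyEx(mm,cv2.MORPH_OPEN,np.ones((3,3)))
    cs,_=cv2.findContours(mm,cv2.RETR_EXTERNAL,cv2.CHAIN_APPROX_NONE); c=max(cs,key=cv2.contourArea)
    W=np.array([onz(d,u,v,z)[:2] for u,v in c[:,0]],np.float32)
    r=cv2.minAreaRect(W); print(name,np.round(r[0],4),np.round(r[1],4),round(r[2],1),np.round(cv2.boxPoints(r),3).tolist())
h=cv2.cvtColor(b["img"],cv2.COLOR_RGB2HSV).astype(int);H,S,V=h[...,0],h[...,1],h[...,2]
rect(b,((S>100)&(V>140)).astype(np.uint8),(355,170,470,275),.086,"carton top",15)
rect(b,((S>110)&(V>135)).astype(np.uint8),(235,278,305,298),.028,"plate")
rect(b,((V<130)).astype(np.uint8),(235,160,300,284),.028,"tray body+ledge")
for x in range(236,300,1): print(x,V[226,x],end=' ')
print()
for y in range(160,296): print(y,V[y,278],S[y,278],end=' | ')
print([np.round(onz(b,u,v,.028)[:2],4) for u,v in [(253,226),(295,226)]])
hs=cv2.cvtColor(a["img"],cv2.COLOR_RGB2HSV).astype(int)
# bars in scene: white
m=((hs[...,1]<50)&(hs[...,2]>140)).astype(np.uint8)
rect(a,m[:],(200,250,230,285),.116,"bar1 scene",1);rect(a,m,(205,284,235,322),.116,"bar2 scene",1)
save(a,"pics/s0c.png",(150,200,420,340),2.9)
```

```text
carton top [ 0.5782 -0.1716] [0.1608 0.1665] 7.8 [[0.4869999885559082, -0.10000000149011612], [0.5099999904632568, -0.26499998569488525], [0.6690000295639038, -0.24300000071525574], [0.6470000147819519, -0.07800000160932541]]
plate [0.4459 0.1098] [0.0102 0.0814] 1.0 [[0.4399999976158142, 0.15000000596046448], [0.44200000166893005, 0.0689999982714653], [0.4519999921321869, 0.0689999982714653], [0.44999998807907104, 0.1509999930858612]]
tray body+ledge [0.5727 0.1138] [0.1076 0.2428] 89.3 [[0.45100000500679016, 0.061000000685453415], [0.6930000185966492, 0.05900000035762787], [0.6949999928474426, 0.16599999368190765], [0.4519999921321869, 0.16899999976158142]]
236 183 237 183 238 184 239 184 240 183 241 176 242 152 243 113 244 99 245 99 246 99 247 99 248 98 249 98 250 98 251 97 252 94 253 81 254 72 255 73 256 74 257 78 258 84 259 85 260 81 261 81 262 81 263 83 264 82 265 80 266 79 267 77 268 75 269 76 270 76 271 75 272 76 273 77 274 76 275 73 276 73 277 73 278 74 279 75 280 76 281 77 282 76 283 76 284 78 285 78 286 77 287 77 288 77 289 78 290 88 291 97 292 110 293 125 294 127 295 130 
[... 1656 characters left out ...]
281 85 126 | 282 102 135 | 283 132 143 | 284 178 143 | 285 182 144 | 286 182 143 | 287 181 142 | 288 175 136 | 289 158 95 | 290 182 78 | 291 184 76 | 292 185 77 | 293 185 77 | 294 185 77 | 295 184 76 | [array([0.5674, 0.1461]), array([0.5692, 0.0596])]
bar1 scene [ 0.5596 -0.1673] [0.022 0.007] 13.1 [[0.5479999780654907, -0.16599999368190765], [0.550000011920929, -0.17299999296665192], [0.5709999799728394, -0.1679999977350235], [0.5690000057220459, -0.16099999845027924]]
bar2 scene [ 0.6276 -0.1869] [0.0059 0.0124] 88.8 [[0.6209999918937683, -0.1899999976158142], [0.6340000033378601, -0.1899999976158142], [0.6340000033378601, -0.18400000035762787], [0.6209999918937683, -0.18400000035762787]]
```

View pics/s0c.png

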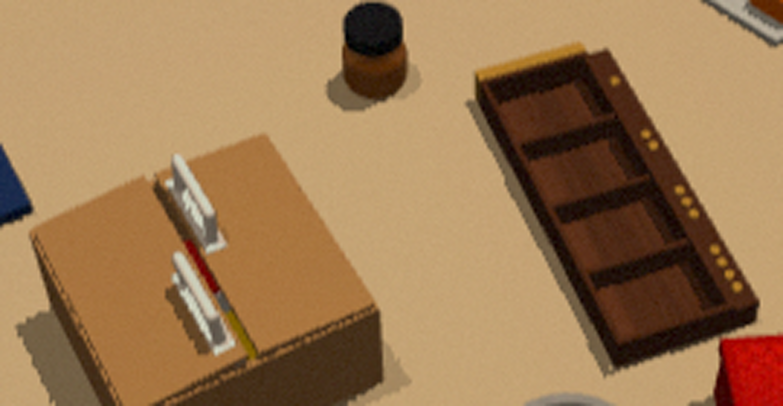

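Carton centre is about (0.578,-0.172) with a yaw of about 7.8°. The bars should be at (0.541,-0.164) on the left flap and (0.615,-0.180) on the right, and the slit shows red, yellow and blue. Now I'll move over the left pull.

arm_command(deltas=[[[0.02,-0.0394,0],1.45,0.4],[[0.02,-0.0394,0],1.45,0.4],[[0.02,-0.0394,0],1.45,0.4],[[0.02,-0.0394,0],1.45,0.4],[[0.02,-0.0394,0],1.45,0.4]], squeeze=25)

```text
time_s: 0.6
tool_pos: [0.2803, 0.3472, 0.205]
tcp_rot: [-0.0, 0.095, 0.995, -0.0]
wrist_force: [1.4, 0.4, 0.6]
gripper_width: 0.0575
grasp_force: 0.0
```

arm_command(deltas=[[[0.02,-0.0394,0],1.45,0.4],[[0.02,-0.0394,0],1.45,0.4],[[0.02,-0.0394,0],1.45,0.4],[[0.02,-0.0394,0],1.45,0.4],[[0.02,-0.0394,0],1.45,0.4]])

```text
time_s: 1.1
tool_pos: [0.3804, 0.1503, 0.2052]
tcp_rot: [-0.0, 0.032, 0.999, 0.0]
wrist_force: [1.1, 0.1, 0.6]
gripper_width: 0.0373
grasp_force: 0.0
```

arm_command(deltas=[[[0.02,-0.0394,0],1.45,0.4],[[0.02,-0.0394,0],1.45,0.4],[[0.02,-0.0394,0],1.45,0.4],[[0.02,-0.0394,0],1.45,0.4],[[0.02,-0.0394,0],1.45,0.4]])

```text
time_s: 1.6
tool_pos: [0.4804, -0.0467, 0.2051]
tcp_rot: [-0.0, -0.031, 1.0, 0.0]
wrist_force: [0.3, -0.1, 0.4]
gripper_width: 0.0376
grasp_force: 0.0
```

arm_command(deltas=[[[0.02,-0.0394,0],1.45,0.4],[[0.02,-0.0394,0],1.45,0.4],[[0.02,-0.0394,0],1.45,0.4],[[0,0,0],0,0.4],[[0,0,0],0,0.4]])

```text
time_s: 2.1
tool_pos: [0.5397, -0.1635, 0.2044]
tcp_rot: [-0.001, -0.067, 0.998, 0.001]
wrist_force: [-0.7, 0.6, 0.1]
gripper_width: 0.0376
grasp_force: 0.0
```

Run:
```python
from h import *
d=get("wrist"); save(d,"pics/w1.png")
print(d["fx"],d["cx"],d["cy"]); V=np.array(d["view"]); print(-V[:3,:3].T@V[:3,3],V[:3,:3].round(3).tolist())
def pf(p):
    c=V[:3,:3]@np.array(p)+V[:3,3]; th=np.arccos(-c[2]/np.linalg.norm(c)); n=np.hypot(c[0],c[1])
    return d["cx"]+d["fx"]*th*c[0]/n, d["cy"]-d["fy"]*th*c[1]/n
print("pred bars",pf((.5406,-.1636,.116)),pf((.6154,-.1796,.116)))
for x,y in((.487,-.1),(.51,-.265),(.669,-.243),(.647,-.078)): print(pf((x,y,.086)))
s=env.sense(); print(s["tool_pos"],s["tcp_rot"])
```

```text
371.64829954431775 313.4141228076887 241.53859744715086
[ 0.45611766 -0.17472824  0.38523913] [[-0.134, 0.991, 0.002], [-0.95, -0.128, -0.286], [-0.283, -0.04, 0.958]]
pred bars (np.float64(312.36772903673904), np.float64(247.63155332969288)) (np.float64(281.3682218007091), np.float64(329.91908249999693))
(np.float64(397.63074070491615), np.float64(184.83942730083177))
(np.float64(197.1856581816515), np.float64(186.545978774018))
(np.float64(214.54327858712549), np.float64(351.6899167494989))
(np.float64(385.34101727124596), np.float64(353.0511872585938))
[ 0.53945597 -0.16255085  0.20461916] [-8.57291077e-04 -6.80389225e-02  9.97682013e-01  7.55495679e-04]
```

View pics/w1.png

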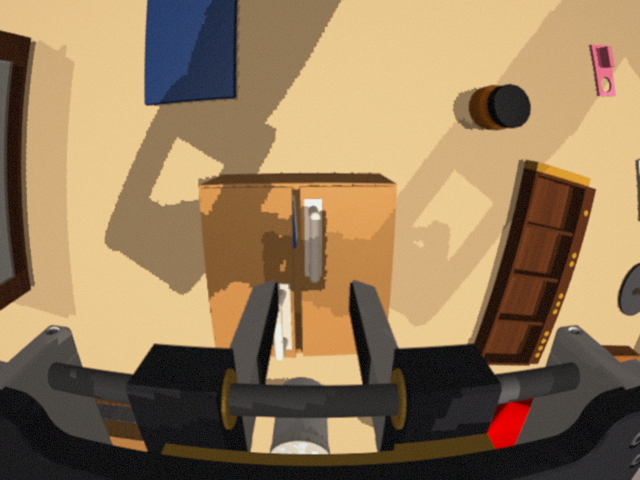

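The wrist view agrees: carton corners are where predicted, and the left bar is at about (314,244) against (312,248) predicted. I'll descend and grip it.

arm_command(deltas=[[[0.0005,-0.0005,-0.037],0,0.4],[[0,0,-0.037],0,0.4],[[0,0,-0.036],0,0.4],[[0,0,0],0,0.4],[[0,0,0],0,0.0]], squeeze=25)

```text
time_s: 2.65
tool_pos: [0.5401, -0.1622, 0.0957]
tcp_rot: [-0.001, -0.069, 0.998, 0.0]
wrist_force: [0.6, -0.2, 0.1]
gripper_width: 0.0326
grasp_force: 0.0
```

arm_command(deltas=[[[0,0,0],0,0.0],[[0,0,0],0,0.0],[[0,0,0],0,0.0],[[0,0,0],0,0.0]])

```text
time_s: 3.05
tool_pos: [0.5419, -0.1633, 0.0966]
tcp_rot: [0.002, -0.068, 0.998, 0.0]
wrist_force: [3.0, 1.0, 0.2]
gripper_width: 0.0073
grasp_force: 25.0
```

arm_command(deltas=[[[-0.0008,0.0058,0.0108],0,0],[[-0.001,0.0075,0.0097],0,0],[[-0.0012,0.0089,0.0083],0,0],[[-0.0014,0.0103,0.0067],0,0],[[-0.0015,0.0112,0.0049],0,0]])

```text
time_s: 3.55
tool_pos: [0.5359, -0.1208, 0.1381]
tcp_rot: [0.001, -0.068, 0.998, -0.002]
wrist_force: [3.1, -4.1, 2.4]
gripper_width: 0.0071
grasp_force: 25.0
```

arm_command(deltas=[[[-0.0016,0.0118,0.003],0,0],[[-0.0017,0.0122,0.0009],0,0],[[0,0,0],0,0]])

```text
time_s: 3.85
tool_pos: [0.5321, -0.0937, 0.1415]
tcp_rot: [0.001, -0.069, 0.998, 0.001]
wrist_force: [0.9, 1.0, 8.6]
gripper_width: 0.0071
grasp_force: 25.0
```

Run:
```python
from h import *
d=get("wrist"); save(d,"pics/w2.png"); print(env.sense()["tool_pos"],env.sense()["wrist_force"])
```

```text
[ 0.53213721 -0.09396268  0.14150045] [1.60495711 0.11647498 8.51438501]
```

View pics/w2.png

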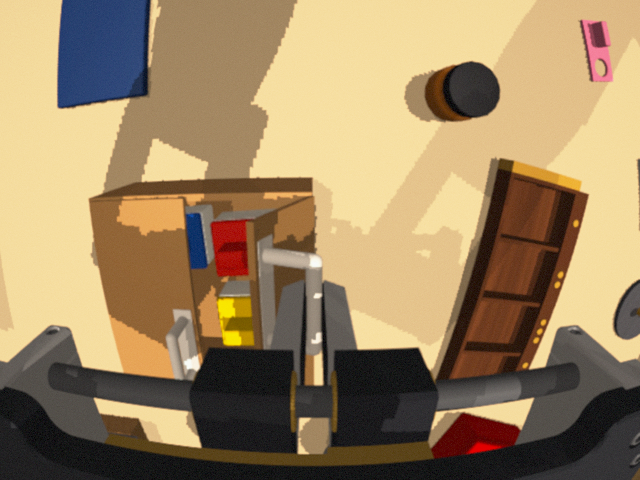

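The left flap has swung to about 65° with the bar held. The open half shows red at about (230,247) and yellow at (236,320), and blue at (197,240). I'll continue the arc.

arm_command(deltas=[[[-0.0017,0.0122,-0.0011],0,0],[[-0.0016,0.0118,-0.003],0,0],[[-0.0015,0.0111,-0.0051],0,0],[[-0.0014,0.0102,-0.0068],0,0],[[-0.0012,0.0089,-0.0084],0,0]])

```text
time_s: 4.4
tool_pos: [0.5243, -0.0408, 0.1145]
tcp_rot: [0.0, -0.069, 0.998, -0.0]
wrist_force: [6.7, -2.7, -1.5]
gripper_width: 0.0073
grasp_force: 25.0
```

arm_command(deltas=[[[-0.0008,0.006,-0.007],0,0],[[0,0,0],0,0],[[0,0,0],0,0.14],[[0,0,0],0,0.14],[[0,0,0],0,0.14]])

```text
time_s: 4.9
tool_pos: [0.5207, -0.0347, 0.1067]
tcp_rot: [-0.003, -0.069, 0.998, 0.001]
wrist_force: [-0.6, 0.1, 0.7]
gripper_width: 0.0128
grasp_force: 0.5
```

Run:
```python
from h import *
d=get("scene"); save(d,"pics/s2.png",(100,150,400,370),2); s=env.sense();print(s["tool_pos"],s["wrist_force"],s["gripper_width"])
```

```text
[ 0.52105723 -0.03502178  0.1068962 ] [-0.59010963  0.62040799  0.56123832] 0.013284950723497611
```

View pics/s2.png

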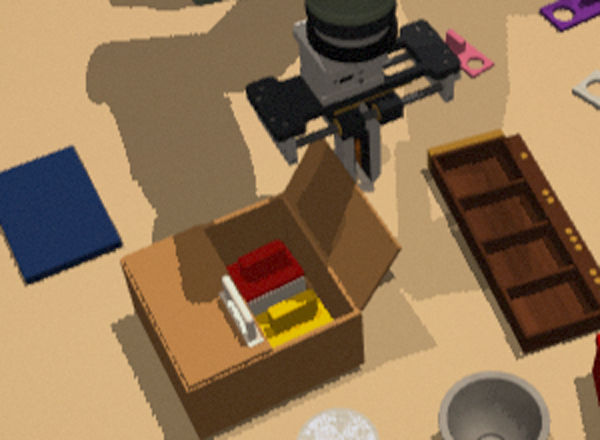

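The left flap leans well past upright. Now I'll release it and go to the right pull.

arm_command(deltas=[[[0,0.001,0.015],0,0.14],[[0,0,0.03],0,0.14],[[0,0,0.04],0,0.4],[[0,0,0.015],0,0.4]])

```text
time_s: 5.35
tool_pos: [0.5247, -0.0354, 0.2119]
tcp_rot: [0.002, -0.068, 0.998, -0.001]
wrist_force: [-0.2, 0.3, -0.2]
gripper_width: 0.0255
grasp_force: 0.0
```

arm_command(deltas=[[[0.0188,-0.0291,0],0,0.4],[[0.0188,-0.0291,0],0,0.4],[[0.0188,-0.0291,0],0,0.4],[[0.0188,-0.0291,0],0,0.4],[[0.0188,-0.0291,0],0,0.4]])

```text
time_s: 5.85
tool_pos: [0.617, -0.1815, 0.2075]
tcp_rot: [-0.001, -0.068, 0.998, 0.0]
wrist_force: [0.5, -0.0, -0.7]
gripper_width: 0.0375
grasp_force: 0.0
```

arm_command(deltas=[[[0,0,-0.037],0,0.4],[[0,0,-0.037],0,0.4],[[0,0,-0.037],0,0.4],[[0,0,0],0,0.4]])

```text
time_s: 6.25
tool_pos: [0.6113, -0.1782, 0.0898]
tcp_rot: [-0.007, -0.068, 0.998, 0.003]
wrist_force: [-0.7, -0.3, 0.1]
gripper_width: 0.0372
grasp_force: 0.0
```

arm_command(deltas=[[[0,0,0.001],0,0],[[0,0,0],0,0],[[0,0,0],0,0],[[0,0,0],0,0],[[0,0,0],0,0]])

```text
time_s: 6.75
tool_pos: [0.6186, -0.1799, 0.1001]
tcp_rot: [0.002, -0.068, 0.998, -0.0]
wrist_force: [0.7, 2.0, 2.2]
gripper_width: 0.0076
grasp_force: 25.0
```

arm_command(deltas=[[[0.0008,-0.0058,0.0108],0,0],[[0.001,-0.0075,0.0097],0,0],[[0.0012,-0.0089,0.0083],0,0],[[0.0014,-0.0103,0.0067],0,0],[[0.0015,-0.0112,0.0049],0,0]])

```text
time_s: 7.25
tool_pos: [0.6244, -0.2223, 0.1413]
tcp_rot: [0.001, -0.069, 0.998, 0.001]
wrist_force: [1.4, 4.2, 4.0]
gripper_width: 0.0073
grasp_force: 25.0
```

arm_command(deltas=[[[0.0016,-0.0118,0.003],0,0],[[0.0017,-0.0122,0.0009],0,0],[[0,0,0],0,0]])

```text
time_s: 7.55
tool_pos: [0.6281, -0.2507, 0.1446]
tcp_rot: [0.002, -0.068, 0.998, -0.002]
wrist_force: [1.7, 0.3, 6.4]
gripper_width: 0.0069
grasp_force: 25.0
```

arm_command(deltas=[[[0.0017,-0.0122,-0.0011],0,0],[[0.0016,-0.0118,-0.003],0,0],[[0.0015,-0.0111,-0.0051],0,0],[[0.0014,-0.0102,-0.0068],0,0],[[0.0012,-0.0089,-0.0084],0,0]])

```text
time_s: 8.05
tool_pos: [0.6344, -0.3029, 0.1172]
tcp_rot: [0.0, -0.068, 0.998, 0.0]
wrist_force: [5.2, 1.5, 0.7]
gripper_width: 0.0071
grasp_force: 25.0
```

arm_command(deltas=[[[0.0008,-0.006,-0.007],0,0],[[0,0,0],0,0],[[0,0,0],0,0.14],[[0,0,0],0,0.14],[[0,0,0],0,0.14]])

```text
time_s: 8.55
tool_pos: [0.6332, -0.3087, 0.1101]
tcp_rot: [-0.002, -0.068, 0.998, 0.0]
wrist_force: [-0.3, -0.7, -0.5]
gripper_width: 0.0129
grasp_force: 0.3
```

arm_command(deltas=[[[0,-0.001,0.015],0,0.14],[[0,0,0.03],0,0.14],[[0,0,0.05],0,0.4],[[0,0,0.05],0,0.4],[[0,0,0],0,0.4]])

```text
time_s: 9.05
tool_pos: [0.6386, -0.3117, 0.2689]
tcp_rot: [0.007, -0.068, 0.998, -0.006]
wrist_force: [0.7, -0.7, 0.6]
gripper_width: 0.0339
grasp_force: 0.0
```

arm_command(deltas=[[[-0.02,0.02,0.02],-8.5,0.4],[[-0.02,0.02,0],-8.5,0.4],[[-0.02,0.02,0],-8.5,0.4],[[-0.02,0.02,0],-8.5,0.4],[[-0.02,0.01,0],-8.5,0.4]])

```text
time_s: 9.55
tool_pos: [0.5335, -0.2175, 0.277]
tcp_rot: [-0.0, 0.3, 0.954, 0.0]
wrist_force: [0.5, -0.3, -1.1]
gripper_width: 0.0375
grasp_force: 0.0
```

arm_command(deltas=[[[0,0,0],-8.5,0.4],[[0,0,0],-8.5,0.4],[[0,0,0],-8.5,0.4],[[0,0,0],-8.5,0.4],[[0,0,0],-8.5,0.4]])

```text
time_s: 10.05
tool_pos: [0.5343, -0.219, 0.2769]
tcp_rot: [0.0, 0.626, 0.78, -0.0]
wrist_force: [-1.1, -0.9, -0.2]
gripper_width: 0.0375
grasp_force: 0.0
```

Run:
```python
from h import *
import pickle
d=get("top"); s=env.sense();print(s["tool_pos"],s["tcp_rot"])
w=get("wrist"); pickle.dump((d,w),open("d1.pkl","wb"))
cv2.imwrite("pics/c1.png",cv2.resize(np.hstack([d["img"][130:300,225:490],w["img"][60:400,60:590][::2,::2]]),None,fx=1.5,fy=1.5)[:,:,::-1])
```

```text
[ 0.53438075 -0.21899953  0.27693243] [ 1.00495921e-04  6.27447748e-01  7.78658661e-01 -5.85705560e-05]
```

View pics/c1.png

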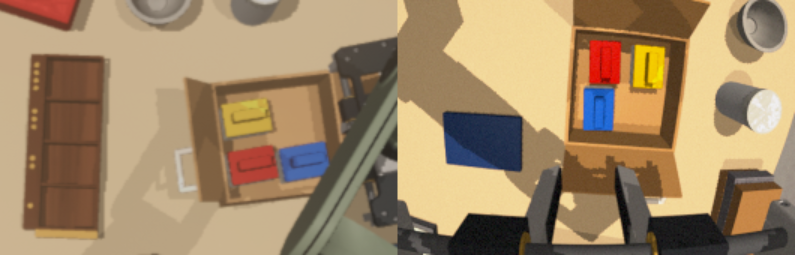

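Three boxes are in the carton: red, yellow and blue (at about (605,62), (648,65) and (598,108) in the wrist half). Green is missing. Both flaps lean outward. Next I'll measure the lids.

```bash
cat >> h.py <<'E'
def lids(d,fish,z=.047,off=0):
    h=cv2.cvtColor(d["img"],cv2.COLOR_RGB2HSV).astype(int);H,S,V=h[...,0],h[...,1],h[...,2]
    for n,m in (("red",((H<6)|(H>174))&(S>150)&(V>70)),("yellow",(abs(H-27)<5)&(S>160)&(V>70)),("blue",(abs(H-108)<10)&(S>130)&(V>110))):
        m=cv2.morphologyEx(m.astype(np.uint8),cv2.MORPH_OPEN,np.ones((3,3)))
        cs,_=cv2.findContours(m,cv2.RETR_EXTERNAL,cv2.CHAIN_APPROX_NONE)
        for c in cs:
            if cv2.contourArea(c)<200: continue
            W=np.array([onz(d,u,v,z,fish)[:2] for u,v in c[:,0]],np.float32); r=cv2.minAreaRect(W)
            if max(r[1])>.09 or min(r[1])<.03: continue
            print(n,np.round(r[0],4),np.round(r[1],4),round(r[2],1))
E
python3 - <<'E'
from h import *
import pickle
d,w=pickle.load(open("d1.pkl","rb")); lids(d,False); print("wrist"); lids(w,True)
# tray dividers in first top pic
for v in (197.5,226,254.5): print(onz(d,278,v,.028)[:2])
# wrist tray not visible
E
```

```text
red [ 0.543  -0.1409] [0.0445 0.0627] 11.2
blue [ 0.5494 -0.2126] [0.0424 0.0601] 10.6
wrist
red [ 0.5422 -0.1404] [0.0449 0.0634] 11.1
yellow [ 0.6073 -0.1319] [0.0453 0.063 ] 10.7
blue [ 0.5488 -0.2123] [0.0438 0.0634] 12.1
[0.62819363 0.09621484]
[0.5685056  0.09465947]
[0.50953819 0.09312289]
```

arm_command(deltas=[[[0.004,0.04,0],-0.6,0.4],[[0.004,0.038,0],-0.6,0.4],[[0,0,-0.049],0,0.4],[[0,0,-0.049],0,0.4],[[0,0,-0.049],0,0.4]], squeeze=20)

```text
time_s: 10.65
tool_pos: [0.5431, -0.1409, 0.1289]
tcp_rot: [0.001, 0.63, 0.777, 0.0]
wrist_force: [1.6, -0.1, -0.2]
gripper_width: 0.0378
grasp_force: 0.0
```

arm_command(deltas=[[[0,0,0],0,0.4],[[0,0,0],0,0.4]])

```text
time_s: 10.85
tool_pos: [0.5424, -0.1411, 0.1295]
tcp_rot: [-0.001, 0.631, 0.776, -0.0]
wrist_force: [1.1, -0.6, 1.1]
gripper_width: 0.0373
grasp_force: 0.0
```

Run:
```python
from h import *
s=env.sense();print(s["tool_pos"],s["tcp_rot"])
w=get("wrist"); lids(w,True)
```

```text
[ 0.54244386 -0.14109435  0.12954943] [-6.87872254e-04  6.31128779e-01  7.75677730e-01 -2.24402413e-04]
red [ 0.5421 -0.1411] [0.0451 0.0653] 11.2
yellow [ 0.6074 -0.1329] [0.0457 0.0648] 10.2
blue [ 0.3798 -0.2808] [0.0408 0.069 ] 87.7
blue [ 0.5494 -0.2168] [0.0443 0.0717] 9.9
```

arm_command(deltas=[[[0,0,-0.04],0,0.4],[[0,0,-0.038],0,0.4],[[0,0,0],0,0.4],[[0,0,0],0,0],[[0,0,0],0,0]])

```text
time_s: 11.4
tool_pos: [0.5458, -0.1425, 0.0551]
tcp_rot: [0.003, 0.632, 0.775, 0.001]
wrist_force: [-0.2, 0.7, 0.1]
gripper_width: 0.0248
grasp_force: 0.0
```

arm_command(deltas=[[[0,0,0],0,0],[[0,0,0],0,0],[[0,0,0.02],0,0],[[0,0,0.04],0,0],[[0,0,0.04],0,0]])

```text
time_s: 11.9
tool_pos: [0.5419, -0.1408, 0.152]
tcp_rot: [-0.001, 0.632, 0.775, -0.0]
wrist_force: [0.7, -0.3, -0.3]
gripper_width: 0.0137
grasp_force: 20.0
```

arm_command(deltas=[[[0,0,0.045],0,0],[[0,0,0.045],0,0],[[0,0,0],0,0]])

```text
time_s: 12.2
tool_pos: [0.5473, -0.143, 0.2506]
tcp_rot: [0.008, 0.632, 0.775, 0.002]
wrist_force: [0.8, 0.1, 0.6]
gripper_width: 0.0137
grasp_force: 20.0
```

arm_command(deltas=[[[-0.0089,0.0359,0],-1.6,0],[[-0.0089,0.0359,0],-1.6,0],[[-0.0089,0.0359,0],-1.6,0],[[-0.0089,0.0359,0],-1.6,0],[[-0.0089,0.0359,0],-1.6,0]])

```text
time_s: 12.7
tool_pos: [0.4971, 0.0397, 0.2406]
tcp_rot: [-0.0, 0.685, 0.729, -0.0]
wrist_force: [-0.5, 0.0, -0.9]
gripper_width: 0.0137
grasp_force: 20.0
```

arm_command(deltas=[[[-0.0089,0.0359,0],-1.6,0],[[-0.0089,0.0359,0],-1.6,0],[[0,0,0],0,0],[[0,0,0],0,0]])

```text
time_s: 13.1
tool_pos: [0.4798, 0.1106, 0.2408]
tcp_rot: [-0.0, 0.704, 0.711, -0.0]
wrist_force: [-0.3, 0.3, -0.5]
gripper_width: 0.0134
grasp_force: 20.0
```

Run:
```python
from h import *
import pickle
s=env.sense();print(s["tool_pos"],s["tcp_rot"])
w=get("wrist"); t=get("top");pickle.dump((t,w),open("d2.pkl","wb")); save(w,"pics/w3.png")
```

```text
[0.47981265 0.11059006 0.24076388] [-2.03273452e-05  7.03573456e-01  7.10622389e-01 -4.59620757e-04]
```

View pics/w3.png

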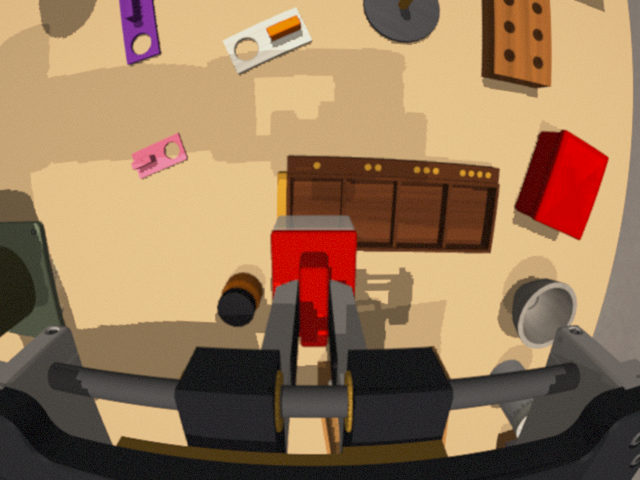

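The red box is held level over the tray. The tray's dividers are at about (342,180), (395,183)–(394,245) and (445,186)–(442,248), with its far corners at (498,168) and (491,251). I'll cast these pixels onto the rim plane.

Run:
```python
from h import *
import pickle
t,w=pickle.load(open("d2.pkl","rb"))
for p in [(289,156),(498,168),(498,185),(491,251),(342,180),(396,183),(394,245),(446,186),(442,248),(279,173),(289,178),(355,247)]: print(p,np.round(onz(w,*p,.028,True)[:2],4),np.round(onz(w,*p,.01,True)[:2],4))
g=cv2.cvtColor(w["img"],cv2.COLOR_RGB2GRAY).astype(int)
print(list(zip(range(330,505),g[215,330:505])))
lids(w,True,z=.2408-.046+.042)
```

```text
(289, 156) [0.4531 0.1708] [0.4519 0.1697]
(498, 168) [0.6909 0.1673] [0.7006 0.1661]
(498, 185) [0.6929 0.1475] [0.7027 0.1454]
(491, 251) [0.6944 0.0672] [0.7043 0.0614]
(342, 180) [0.5094 0.1457] [0.5109 0.1435]
(396, 183) [0.5683 0.144 ] [0.5724 0.1417]
(394, 245) [0.5705 0.0739] [0.5747 0.0683]
(446, 186) [0.6264 0.1429] [0.6332 0.1406]
(442, 248) [0.6287 0.0707] [0.6355 0.065 ]
(279, 173) [0.4424 0.1527] [0.4408 0.1507]
(289, 178) [0.4531 0.1473] [0.4519 0.1451]
(355, 247) [0.5261 0.0712] [0.5283 0.0655]
[(330, np.int64(92)), (331, np.int64(91)), (332, np.int64(93)), (333, np.int64(91)), (334, np.int64(89)), (335, np.int64(91)), (336, np.int64(87)), (337, np.int64(91)), (338, np.int64(91)), (339, np.int64(83)), (340, np.int64(78)), (341, np.int64(78)), (342, np.int64(86)), (343, np.int64(87)), (344, np.int64(89)), (345, np.int64(84)), (346, np.int64(85)), (347, np.int64(81)), (348, np.int64(76)), (349, np.int64(66)), (350, np.int64(63)), (351, np.int64(69)), (352, np.int64(67)), (353, np.int64(63)), (354, np.int64(63)), (355, np.int64(67)), (356, np.int64(66)), (357, np.int64(6
[... 2481 characters left out ...]
, (476, np.int64(67)), (477, np.int64(63)), (478, np.int64(68)), (479, np.int64(65)), (480, np.int64(67)), (481, np.int64(66)), (482, np.int64(65)), (483, np.int64(64)), (484, np.int64(49)), (485, np.int64(34)), (486, np.int64(14)), (487, np.int64(22)), (488, np.int64(24)), (489, np.int64(12)), (490, np.int64(30)), (491, np.int64(21)), (492, np.int64(32)), (493, np.int64(46)), (494, np.int64(57)), (495, np.int64(90)), (496, np.int64(158)), (497, np.int64(197)), (498, np.int64(199)), (499, np.int64(200)), (500, np.int64(201)), (501, np.int64(197)), (502, np.int64(199)), (503, np.int64(198)), (504, np.int64(201))]
red [0.4791 0.1113] [0.0447 0.0693] 0.3
red [0.6269 0.1777] [0.0568 0.058 ] 73.5
```

Bays come out at x ≈ 0.482, 0.542, 0.602 and 0.662, with y ≈ 0.110. Now I'll lower red into bay 1.

arm_command(deltas=[[[0.002,-0.001,-0.045],0,0],[[0,0,-0.045],0,0],[[0,0,-0.045],0,0],[[0,0,-0.025],0,0],[[0,0,0],0,0]])

```text
time_s: 13.7
tool_pos: [0.479, 0.1075, 0.077]
tcp_rot: [-0.003, 0.705, 0.709, -0.003]
wrist_force: [0.1, -0.9, -0.9]
gripper_width: 0.0137
grasp_force: 20.0
```

arm_command(deltas=[[[0,0,-0.01],0,0],[[0,0,-0.01],0,0],[[0,0,-0.007],0,0],[[0,0,0],0,0]])

```text
time_s: 14.1
tool_pos: [0.4821, 0.109, 0.0539]
tcp_rot: [-0.0, 0.704, 0.71, -0.0]
wrist_force: [-0.3, 0.6, -0.6]
gripper_width: 0.0139
grasp_force: 20.0
```

arm_command(deltas=[[[0,0,-0.003],0,0],[[0,0,0],0,0],[[0,0,0],0,0.2],[[0,0,0],0,0.35],[[0,0,0],0,0.35]])

```text
time_s: 14.6
tool_pos: [0.4826, 0.1092, 0.0514]
tcp_rot: [0.0, 0.704, 0.71, 0.0]
wrist_force: [0.2, -0.5, -0.5]
gripper_width: 0.0307
grasp_force: 0.0
```

arm_command(deltas=[[[0,0,0.03],0,0.4],[[0,0,0.05],0,0.4],[[0,0,0.05],0,0.4],[[0,0,0.05],0,0.4],[[0,0,0.01],0,0.4]])

```text
time_s: 15.1
tool_pos: [0.4866, 0.1094, 0.2486]
tcp_rot: [0.005, 0.704, 0.71, 0.005]
wrist_force: [0.2, 0.3, 0.0]
gripper_width: 0.0379
grasp_force: 0.0
```

Run:
```python
from h import *
import pickle
w=get("wrist"); t=get("top"); pickle.dump((t,w),open("d3.pkl","wb"))
print(env.sense()["tool_pos"])
lids(w,True,.046); print("top"); lids(t,False,.046)
save(w,"pics/w4.png",(200,100,560,340),2)
```

```text
[0.48420807 0.1092508  0.24400481]
red [0.4829 0.1112] [0.0472 0.0652] 0.7
blue [ 0.549  -0.2163] [0.0454 0.0734] 11.6
top
```

View pics/w4.png

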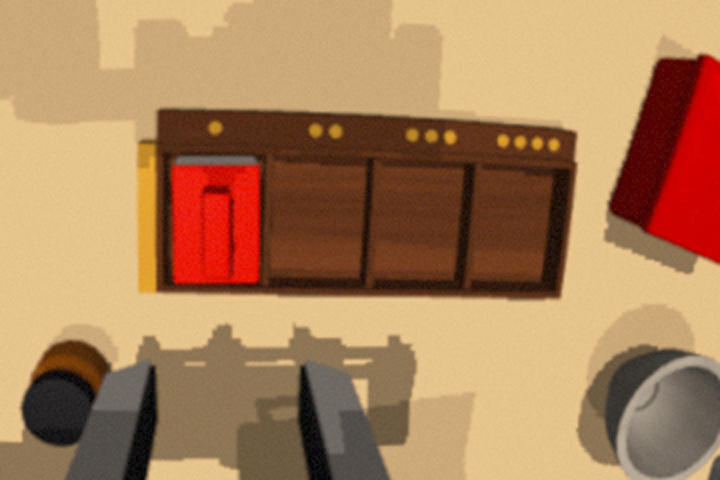

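Red sits flat in bay 1, at (215,225) in the crop. Next is yellow.

arm_command(deltas=[[[0.0178,-0.0345,0],1.5,0.4],[[0.0178,-0.0345,0],1.5,0.4],[[0.0178,-0.0345,0],1.5,0.4],[[0.0178,-0.0345,0],1.5,0.4],[[0.0178,-0.0345,0],1.5,0.4]])

```text
time_s: 15.7
tool_pos: [0.5702, -0.0644, 0.2376]
tcp_rot: [-0.003, 0.656, 0.755, -0.001]
wrist_force: [-0.2, 0.1, -0.3]
gripper_width: 0.0378
grasp_force: 0.0
```

arm_command(deltas=[[[0.0178,-0.0345,0],1.5,0.4],[[0.0178,-0.0345,0],1.3,0.4],[[0,0,-0.045],0,0.4],[[0,0,-0.04],0,0.4],[[0,0,0],0,0.4]])

```text
time_s: 16.2
tool_pos: [0.5998, -0.1303, 0.1456]
tcp_rot: [-0.009, 0.638, 0.77, -0.003]
wrist_force: [-0.8, 1.0, -0.0]
gripper_width: 0.0377
grasp_force: 0.0
```

Run:
```python
from h import *
w=get("wrist"); w=get("wrist"); w=get("wrist")
s=env.sense(); print(s["tool_pos"],s["tcp_rot"])
lids(w,True,.047)
```

```text
[ 0.60698455 -0.13214239  0.15615642] [-3.60467224e-04  6.37746629e-01  7.70246124e-01 -1.28148721e-04]
yellow [ 0.6074 -0.1325] [0.0452 0.0633] 10.8
blue [ 0.5486 -0.2133] [0.0449 0.0671] 11.2
```

Aligned. I'll grasp it, lift, and carry it to bay 2 at (0.542, 0.110).

arm_command(deltas=[[[0,0,-0.045],0,0.4],[[0,0,-0.04],0,0.4],[[0,0,-0.019],0,0.4],[[0,0,0],0,0.4],[[0,0,0],0,0]])

```text
time_s: 16.85
tool_pos: [0.609, -0.1328, 0.0548]
tcp_rot: [0.002, 0.638, 0.77, 0.001]
wrist_force: [0.4, -0.4, 0.4]
gripper_width: 0.0325
grasp_force: 0.0
```

arm_command(deltas=[[[0,0,0],0,0],[[0,0,0],0,0],[[0,0,0],0,0],[[0,0,0.02],0,0],[[0,0,0.04],0,0]])

```text
time_s: 17.35
tool_pos: [0.6037, -0.1312, 0.1091]
tcp_rot: [-0.004, 0.638, 0.77, -0.001]
wrist_force: [1.0, -0.1, -0.9]
gripper_width: 0.0139
grasp_force: 20.0
```

arm_command(deltas=[[[0,0,0.045],0,0],[[0,0,0.045],0,0],[[0,0,0.04],0,0],[[-0.0093,0.0346,0],-1.5,0],[[-0.0093,0.0346,0],-1.5,0]])

```text
time_s: 17.85
tool_pos: [0.5895, -0.0635, 0.2451]
tcp_rot: [0.002, 0.659, 0.752, 0.001]
wrist_force: [0.5, 0.3, -0.9]
gripper_width: 0.0135
grasp_force: 20.0
```

arm_command(deltas=[[[-0.0093,0.0346,0],-1.5,0],[[-0.0093,0.0346,0],-1.5,0],[[-0.0093,0.0346,0],-1.5,0],[[-0.0093,0.0346,0],-1.5,0],[[-0.0093,0.0346,0],-1.3,0]])

```text
time_s: 18.35
tool_pos: [0.5413, 0.1112, 0.2426]
tcp_rot: [0.0, 0.705, 0.709, 0.0]
wrist_force: [0.7, 1.0, -1.2]
gripper_width: 0.0136
grasp_force: 20.0
```

arm_command(deltas=[[[0,0,0],0,0],[[0,0,0],0,0]])

```text
time_s: 18.55
tool_pos: [0.5417, 0.1103, 0.2426]
tcp_rot: [0.0, 0.704, 0.711, -0.0]
wrist_force: [-0.1, -0.2, -0.9]
gripper_width: 0.0139
grasp_force: 20.0
```

Run:
```python
from h import *
w=get("wrist"); s=env.sense(); print(s["tool_pos"],s["tcp_rot"],s["gripper_width"])
lids(w,True,s["tool_pos"][2]-.005)
```

```text
[0.5419937  0.10955119 0.24247346] [ 4.16136716e-04  7.04206033e-01  7.09995555e-01 -3.81323869e-05] 0.01392030955797634
red [0.6591 0.177 ] [0.0569 0.0538] 73.4
yellow [0.5408 0.1292] [0.0442 0.0304] 1.3
```

arm_command(deltas=[[[0,0,-0.045],0,0],[[0,0,-0.045],0,0],[[0,0,-0.045],0,0],[[0,0,-0.025],0,0],[[0,0,0],0,0]])

```text
time_s: 19.1
tool_pos: [0.538, 0.1081, 0.0775]
tcp_rot: [-0.003, 0.705, 0.709, -0.004]
wrist_force: [-0.6, 0.4, -0.7]
gripper_width: 0.0138
grasp_force: 20.0
```

arm_command(deltas=[[[0,0,-0.01],0,0],[[0,0,-0.01],0,0],[[0,0,-0.01],0,0],[[0,0,0],0,0],[[0,0,0],0,0]])

```text
time_s: 19.6
tool_pos: [0.5423, 0.1099, 0.0526]
tcp_rot: [0.0, 0.704, 0.71, 0.0]
wrist_force: [-0.8, 0.2, -0.9]
gripper_width: 0.0139
grasp_force: 20.0
```

arm_command(deltas=[[[0,0,0],0,0.2],[[0,0,0],0,0.35],[[0,0,0],0,0.35]])

```text
time_s: 19.9
tool_pos: [0.5421, 0.1099, 0.0526]
tcp_rot: [0.0, 0.704, 0.71, 0.0]
wrist_force: [1.0, -0.2, -0.9]
gripper_width: 0.0309
grasp_force: 0.0
```

arm_command(deltas=[[[0,0,0.03],0,0.4],[[0,0,0.05],0,0.4],[[0,0,0.05],0,0.4],[[0,0,0.05],0,0.4],[[0,0,0.01],0,0.4]])

```text
time_s: 20.4
tool_pos: [0.5461, 0.1102, 0.2504]
tcp_rot: [0.005, 0.704, 0.71, 0.005]
wrist_force: [0.6, 0.0, -0.0]
gripper_width: 0.0375
grasp_force: 0.0
```

Run:
```python
from h import *
w=get("wrist"); w=get("wrist"); print(env.sense()["tool_pos"]); lids(w,True,.046)
```

```text
[0.54375672 0.10999444 0.24550981]
red [0.4826 0.1113] [0.0471 0.0649] 0.5
yellow [0.5415 0.1106] [0.0459 0.0629] 0.2
blue [ 0.5491 -0.2157] [0.0456 0.072 ] 10.0
```

Yellow is in bay 2. Now blue.

arm_command(deltas=[[[0.0009,-0.0404,0],1.35,0.4],[[0.0009,-0.0404,0],1.35,0.4],[[0.0009,-0.0404,0],1.35,0.4],[[0.0009,-0.0404,0],1.35,0.4],[[0.0009,-0.0404,0],1.35,0.4]])

```text
time_s: 21.0
tool_pos: [0.5445, -0.0931, 0.2388]
tcp_rot: [-0.003, 0.661, 0.75, -0.001]
wrist_force: [-0.5, -0.1, -0.0]
gripper_width: 0.0373
grasp_force: 0.0
```

arm_command(deltas=[[[0.0009,-0.0404,0],1.35,0.4],[[0.0009,-0.0404,0],1.35,0.4],[[0.0009,-0.0404,0],1.35,0.4],[[0,0,-0.045],0,0.4],[[0,0,-0.04],0,0.4]])

```text
time_s: 21.5
tool_pos: [0.5478, -0.2145, 0.1539]
tcp_rot: [-0.001, 0.636, 0.772, -0.0]
wrist_force: [0.0, 0.8, -1.0]
gripper_width: 0.0375
grasp_force: 0.0
```

arm_command(deltas=[[[0,0,0],0,0.4],[[0,0,0],0,0.4]])

```text
time_s: 21.7
tool_pos: [0.5474, -0.2124, 0.1548]
tcp_rot: [-0.003, 0.634, 0.773, -0.0]
wrist_force: [0.8, -0.2, 0.3]
gripper_width: 0.0375
grasp_force: 0.0
```

Run:
```python
from h import *
w=get("wrist"); s=env.sense(); print(s["tool_pos"],s["tcp_rot"]); lids(w,True,.047)
```

```text
[ 0.54915823 -0.21314621  0.15723206] [-3.59958663e-04  6.34354116e-01  7.73042510e-01 -6.41858158e-05]
blue [ 0.5483 -0.212 ] [0.0445 0.0634] 11.3
```

arm_command(deltas=[[[0,0.0005,-0.045],0,0.4],[[0,0,-0.04],0,0.4],[[0,0,-0.02],0,0.4],[[0,0,0],0,0.4],[[0,0,0],0,0]])

```text
time_s: 22.25
tool_pos: [0.551, -0.2135, 0.0546]
tcp_rot: [0.002, 0.634, 0.773, 0.0]
wrist_force: [-0.4, 0.7, 1.4]
gripper_width: 0.0327
grasp_force: 0.0
```

arm_command(deltas=[[[0,0,0],0,0],[[0,0,0],0,0],[[0,0,0],0,0],[[0,0,0.02],0,0],[[0,0,0.04],0,0]])

```text
time_s: 22.75
tool_pos: [0.5461, -0.2112, 0.1094]
tcp_rot: [-0.004, 0.635, 0.773, -0.001]
wrist_force: [1.1, 0.7, -1.5]
gripper_width: 0.0137
grasp_force: 20.0
```

arm_command(deltas=[[[0,0,0.045],0,0],[[0,0,0.045],0,0],[[0,0,0.04],0,0],[[0.0126,0.0357,0],-1.2,0],[[0.0126,0.0357,0],-1.2,0]])

```text
time_s: 23.25
tool_pos: [0.5757, -0.1421, 0.2454]
tcp_rot: [0.003, 0.652, 0.758, 0.001]
wrist_force: [0.1, 0.2, -1.7]
gripper_width: 0.0137
grasp_force: 20.0
```

arm_command(deltas=[[[0.0126,0.0357,0],-1.2,0],[[0.0126,0.0357,0],-1.2,0],[[0.0126,0.0357,0],-1.2,0],[[0.0126,0.0357,0],-1.2,0],[[0.0126,0.0357,0],-1.2,0]])

```text
time_s: 23.75
tool_pos: [0.6376, 0.0385, 0.2426]
tcp_rot: [0.0, 0.69, 0.724, 0.0]
wrist_force: [0.2, -0.3, -0.7]
gripper_width: 0.0136
grasp_force: 20.0
```

arm_command(deltas=[[[0.0126,0.0357,0],-1.2,0],[[0.0126,0.0357,0],-1.2,0],[[0,0,0],0,0],[[0,0,0],0,0]])

```text
time_s: 24.15
tool_pos: [0.6623, 0.1091, 0.242]
tcp_rot: [0.0, 0.704, 0.71, -0.0]
wrist_force: [0.1, -0.1, -0.8]
gripper_width: 0.0137
grasp_force: 20.0
```

Run:
```python
from h import *
w=get("wrist"); s=env.sense(); print(s["tool_pos"],s["tcp_rot"],s["gripper_width"])
for z in (.028,.02): print([np.round(onz(w,*p,z,True)[:2],4) for p in [(313,200)]])
save(w,"pics/w5.png",(160,110,480,350),2)
```

```text
[0.66224294 0.10803546 0.24213986] [ 1.02656860e-04  7.04290366e-01  7.09911882e-01 -4.36198838e-04] 0.013901730539399151
[array([0.6613, 0.1219])]
[array([0.6613, 0.1204])]
```

View pics/w5.png

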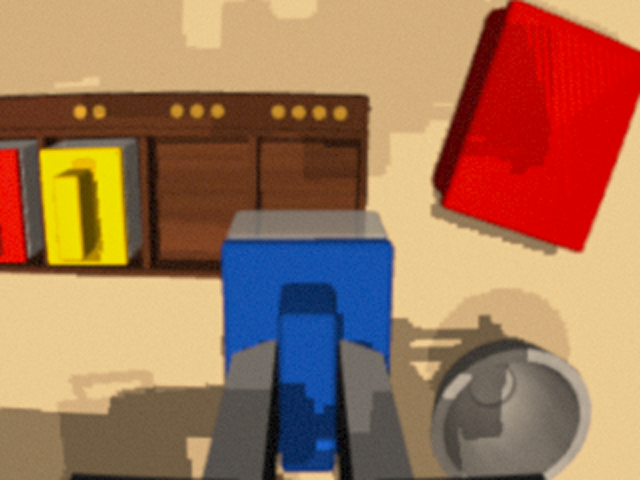

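Blue hangs over bay 4, whose mid line in the crop at x≈309 maps to x≈0.662. Lowering it.

arm_command(deltas=[[[0,0.0005,-0.045],0,0],[[0,0,-0.045],0,0],[[0,0,-0.045],0,0],[[0,0,-0.025],0,0],[[0,0,0],0,0]])

```text
time_s: 24.7
tool_pos: [0.6577, 0.1068, 0.0766]
tcp_rot: [-0.004, 0.705, 0.709, -0.004]
wrist_force: [-0.1, -0.8, -1.4]
gripper_width: 0.0138
grasp_force: 20.0
```

arm_command(deltas=[[[0,0,-0.01],0,0],[[0,0,-0.01],0,0],[[0,0,-0.01],0,0],[[0,0,0],0,0],[[0,0,0],0,0]])

```text
time_s: 25.2
tool_pos: [0.6628, 0.109, 0.0527]
tcp_rot: [0.0, 0.704, 0.71, 0.0]
wrist_force: [-0.4, 0.0, -1.0]
gripper_width: 0.0134
grasp_force: 20.0
```

arm_command(deltas=[[[0,0,0],0,0.2],[[0,0,0],0,0.35],[[0,0,0],0,0.35]])

```text
time_s: 25.5
tool_pos: [0.6627, 0.109, 0.0526]
tcp_rot: [0.0, 0.704, 0.71, 0.0]
wrist_force: [-0.7, -0.2, 0.7]
gripper_width: 0.0308
grasp_force: 0.0
```

arm_command(deltas=[[[0,0,0.03],0,0.4],[[0,0,0.05],0,0.4],[[0,0,0.05],0,0.4],[[0,0,0.05],0,0.4],[[0,0,0.01],0,0.4]])

```text
time_s: 26.0
tool_pos: [0.6667, 0.1092, 0.2517]
tcp_rot: [0.005, 0.704, 0.71, 0.006]
wrist_force: [0.8, 0.3, 0.8]
gripper_width: 0.0374
grasp_force: 0.0
```

Run:
```python
from h import *
w=get("wrist"); w=get("wrist"); s=env.sense();print(s["tool_pos"],s["tcp_rot"],s["joint_pos"]); lids(w,True,.046)
```

```text
[0.66438401 0.10904448 0.24609182] [0.00243989 0.70439067 0.70980358 0.00259007] [ 3.42969206e-02  3.84043750e-01  1.23207426e+00 -4.41656793e-06
  1.51835802e+00  2.66420506e-02]
red [0.4833 0.1118] [0.0644 0.0465] 89.9
yellow [0.5415 0.1107] [0.0643 0.0462] 89.8
blue [0.6623 0.1116] [0.0454 0.0633] 0.7
```

All three boxes are placed. Now I'll close the left flap by pushing it from outside with closed fingers.

arm_command(deltas=[[[-0.02,-0.032,0],1.8,0],[[-0.02,-0.032,0],1.8,0],[[-0.02,-0.032,0],1.8,0],[[-0.02,-0.032,0],1.8,0],[[0,0,-0.04],0,0]])

```text
time_s: 26.6
tool_pos: [0.5834, -0.023, 0.2048]
tcp_rot: [0.004, 0.66, 0.751, 0.001]
wrist_force: [1.9, -0.3, -0.2]
gripper_width: 0.0019
grasp_force: 0.0
```

arm_command(deltas=[[[0,0,-0.04],0,0],[[0,0,-0.038],0,0],[[0,0,0],0,0],[[0.002,-0.015,0],0,0],[[0.002,-0.015,0],0,0]])

```text
time_s: 27.1
tool_pos: [0.5877, -0.0498, 0.1257]
tcp_rot: [0.001, 0.658, 0.753, 0.001]
wrist_force: [0.0, 1.8, 1.0]
gripper_width: 0.0005
grasp_force: 0.6
```

arm_command(deltas=[[[0.002,-0.015,0],0,0],[[0.002,-0.015,0],0,0],[[0.002,-0.015,0],0,0],[[0.002,-0.015,0],0,0],[[0,0,0],0,0]])

```text
time_s: 27.6
tool_pos: [0.5949, -0.1119, 0.1245]
tcp_rot: [0.001, 0.659, 0.752, -0.0]
wrist_force: [-0.6, 0.6, -0.2]
gripper_width: 0.0002
grasp_force: 0.0
```

arm_command(deltas=[[[0.002,-0.015,0],0,0],[[0.002,-0.01,0],0,0],[[0,0,0],0,0]])

```text
time_s: 27.9
tool_pos: [0.5989, -0.1357, 0.1243]
tcp_rot: [0.0, 0.659, 0.752, -0.0]
wrist_force: [0.3, 0.3, -0.4]
gripper_width: 0.0007
grasp_force: 0.0
```

Run:
```python
from h import *
w=get("scene"); s=env.sense();print(s["tool_pos"],s["wrist_force"]); save(w,"pics/s5.png",(100,150,500,400),1.6)
```

```text
[ 0.59866738 -0.13486028  0.12418843] [ 1.26275244  0.23907098 -0.23768182]
```

View pics/s5.png

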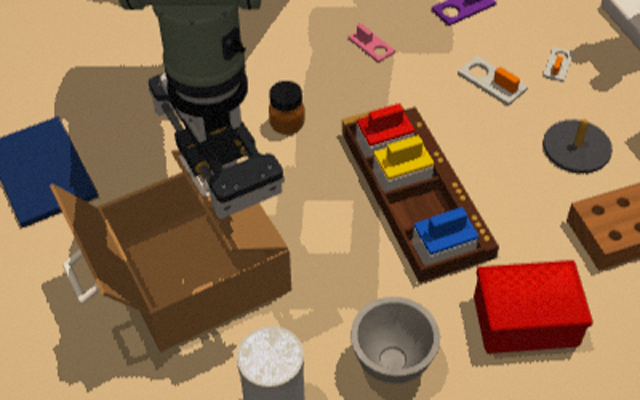

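The left flap now leans inward under the fingers, and the three boxes stand in bays 1, 2 and 4. I'll press it down.

arm_command(deltas=[[[0.0005,-0.004,-0.012],0,0],[[0.0005,-0.003,-0.012],0,0],[[0,-0.002,-0.01],0,0],[[0,0,0],0,0],[[0,0,0],0,0]])

```text
time_s: 28.45
tool_pos: [0.5988, -0.1427, 0.0892]
tcp_rot: [-0.001, 0.658, 0.753, -0.0]
wrist_force: [1.0, 0.6, -1.2]
gripper_width: 0.0006
grasp_force: 0.0
```

arm_command(deltas=[[[0,0,-0.003],0,0],[[0,0,0],0,0]])

```text
time_s: 28.65
tool_pos: [0.5996, -0.1429, 0.0873]
tcp_rot: [0.0, 0.658, 0.753, 0.0]
wrist_force: [0.0, 0.5, 0.9]
gripper_width: 0.0004
grasp_force: 0.0
```

arm_command(deltas=[[[0,0,0.047],0,0],[[0,0,0.047],0,0],[[0,0,0.046],0,0],[[-0.0065,-0.0455,0],0,0],[[-0.0065,-0.0455,0],0,0]])

```text
time_s: 29.15
tool_pos: [0.5884, -0.2345, 0.2313]
tcp_rot: [0.003, 0.657, 0.754, 0.001]
wrist_force: [-0.8, -0.1, -0.7]
gripper_width: 0.0005
grasp_force: 0.0
```

arm_command(deltas=[[[-0.0065,-0.0455,0],0,0],[[-0.0065,-0.0455,0],0,0],[[0,0,-0.04],0,0],[[0,0,-0.04],0,0],[[0,0,-0.021],0,0]])

```text
time_s: 29.65
tool_pos: [0.5714, -0.3244, 0.1225]
tcp_rot: [-0.003, 0.659, 0.752, -0.0]
wrist_force: [-1.0, 0.7, 0.0]
gripper_width: 0.0004
grasp_force: 0.0
```

arm_command(deltas=[[[0,0,0],0,0],[[-0.002,0.015,0],0,0],[[-0.002,0.015,0],0,0],[[-0.002,0.015,0],0,0],[[-0.002,0.015,0],0,0]])

```text
time_s: 30.15
tool_pos: [0.5665, -0.2639, 0.1284]
tcp_rot: [0.002, 0.658, 0.753, 0.0]
wrist_force: [0.6, -0.4, 0.8]
gripper_width: 0.0004
grasp_force: 0.7
```

arm_command(deltas=[[[-0.002,0.015,0],0,0],[[-0.002,0.015,0],0,0],[[-0.002,0.015,0],0,0],[[-0.002,0.011,0],0,0],[[0,0,0],0,0]])

```text
time_s: 30.65
tool_pos: [0.557, -0.2069, 0.126]
tcp_rot: [-0.001, 0.658, 0.753, 0.0]
wrist_force: [-0.3, -0.2, 0.5]
gripper_width: 0.0006
grasp_force: 0.0
```

arm_command(deltas=[[[-0.0005,0.004,-0.012],0,0],[[-0.0005,0.003,-0.012],0,0],[[0,0.002,-0.011],0,0],[[0,0,0],0,0],[[0,0,0],0,0]])

```text
time_s: 31.15
tool_pos: [0.5558, -0.2, 0.0901]
tcp_rot: [-0.001, 0.659, 0.753, -0.0]
wrist_force: [-0.4, -0.2, 0.7]
gripper_width: 0.0002
grasp_force: 0.0
```

arm_command(deltas=[[[0,0,-0.003],0,0],[[0,0,0],0,0],[[0,0,0.047],0,0],[[0,0,0.047],0,0],[[0,0,0.046],0,0.4]])

```text
time_s: 31.65
tool_pos: [0.5563, -0.2001, 0.23]
tcp_rot: [-0.0, 0.659, 0.753, 0.0]
wrist_force: [-0.0, -0.2, -0.2]
gripper_width: 0.0054
grasp_force: 0.0
```

arm_command(deltas=[[[-0.0124,0.041,0.01],-7.4,0.4],[[-0.0124,0.041,0],-7.4,0.4],[[-0.0124,0.041,0],-7.4,0.4],[[-0.0124,0.041,0],-7.4,0.4],[[-0.0124,0.041,0],-7.4,0.4]])

```text
time_s: 32.15
tool_pos: [0.494, 0.0063, 0.2389]
tcp_rot: [0.0, 0.865, 0.502, 0.001]
wrist_force: [-0.2, 0.3, -0.1]
gripper_width: 0.0373
grasp_force: 0.0
```

arm_command(deltas=[[[-0.0124,0.041,0],-7.4,0.4],[[-0.0124,0.041,0],-7.4,0.4],[[-0.0124,0.041,0],-7.4,0.4],[[-0.0124,0.041,0],-7.4,0.4],[[-0.0124,0.041,0],-7.4,0.4]])

```text
time_s: 32.65
tool_pos: [0.432, 0.2115, 0.239]
tcp_rot: [-0.0, 0.979, 0.202, 0.001]
wrist_force: [0.9, 0.3, 0.7]
gripper_width: 0.0376
grasp_force: 0.0
```

arm_command(deltas=[[[0,0,0],0,0.4],[[0,0,0],0,0.4]])

```text
time_s: 32.85
tool_pos: [0.4324, 0.2105, 0.2386]
tcp_rot: [0.0, 0.978, 0.207, 0.0]
wrist_force: [-0.2, -0.2, 0.2]
gripper_width: 0.0376
grasp_force: 0.0
```

Run:
```python
from h import *
import pickle
t=get("top");w=get("wrist"); s=env.sense();print(s["tool_pos"],s["tcp_rot"],s["joint_pos"].round(2))
pickle.dump((t,w),open("d4.pkl","wb"))
W=cv2.resize(w["img"],None,fx=.75,fy=.75); T=cv2.resize(t["img"][150:300,340:490],(360,360))
cv2.imwrite("pics/c4.png",np.hstack([W[:360],T])[:,:760,::-1])
```

```text
[0.43292888 0.20909352 0.23845868] [2.80656037e-04 9.78797661e-01 2.04829222e-01 2.21703359e-04] [ 0.27 -0.02  1.72 -0.    1.44  1.43]
```

View pics/c4.png

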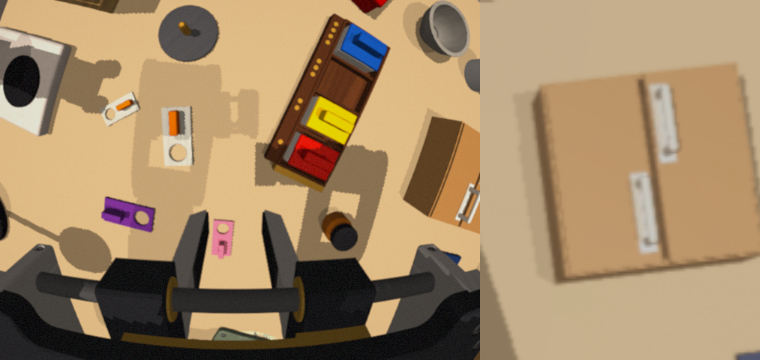

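Both flaps are flat again, as in the right half. The large silver tag is at about (236,182) in full wrist pixels, with its rib at (231,163) and eye at (237,204). The post base is at about (251,44). Now I'll measure the tag and post.

```bash
cat >> h.py <<'E'
def tag(w,roi,fish=True,dz=0):
    h=cv2.cvtColor(w["img"],cv2.COLOR_RGB2HSV).astype(int);H,S,V=h[...,0],h[...,1],h[...,2]
    x0,y0,x1,y1=roi
    def cont(m,z,n,amin=60):
        mm=np.zeros(m.shape,np.uint8); mm[y0:y1,x0:x1]=m[y0:y1,x0:x1]
        cs,_=cv2.findContours(mm,cv2.RETR_CCOMP,cv2.CHAIN_APPROX_NONE)
        for c in cs:
            if cv2.contourArea(c)<amin: continue
            W=np.array([onz(w,u,v,z,fish)[:2] for u,v in c[:,0]],np.float32); r=cv2.minAreaRect(W)
            print(n,np.round(r[0],4),np.round(r[1],4),round(r[2],1),np.round(c[:,0].mean(0)))
    cont((S<60)&(V>120),.006+dz,"plate"); cont((S>170)&(V>120)&(H<20),.03+dz,"rib")
E
python3 - <<'E'
from h import *
import pickle
t,w=pickle.load(open("d4.pkl","rb"))
tag(w,(205,130,265,230)); print("top"); tag(t,(150,260,205,330),False)
for d,f,roi in((w,True,(205,0,300,90)),(t,False,(130,195,185,245))):
    h=cv2.cvtColor(d["img"],cv2.COLOR_RGB2HSV).astype(int); x0,y0,x1,y1=roi
    m=np.zeros((480,640),np.uint8); m[y0:y1,x0:x1]=(h[...,2]<125)[y0:y1,x0:x1]
    cs,_=cv2.findContours(m,cv2.RETR_EXTERNAL,cv2.CHAIN_APPROX_NONE); c=max(cs,key=cv2.contourArea)
    W=np.array([onz(d,u,v,.008,f)[:2] for u,v in c[:,0]],np.float32); print("post",cv2.minEnclosingCircle(W),cv2.minAreaRect(W))
    m=np.zeros((480,640),np.uint8); m[y0:y1,x0:x1]=((h[...,1]>150)&(h[...,2]>90))[y0:y1,x0:x1]
    cs,_=cv2.findContours(m,cv2.RETR_EXTERNAL,cv2.CHAIN_APPROX_NONE); c=max(cs,key=cv2.contourArea)
    print([p.tolist() for p in c[:,0]])
E
```

```text
plate [0.4255 0.3028] [0.0899 0.045 ] 24.4 [236. 181.]
plate [0.4027 0.2928] [0.0278 0.0278] 67.3 [237. 203.]
plate [0.4441 0.3115] [0.0414 0.0273] 25.4 [234. 164.]
rib [0.4458 0.3119] [0.0344 0.0112] 24.3 [230. 164.]
top
plate [0.3898 0.3203] [0.0132 0.0287] 8.1 [166. 311.]
plate [0.4268 0.2579] [0.1461 0.0104] 14.7 [197. 294.]
plate [0.421  0.2921] [0.1476 0.0475] 14.8 [188. 298.]
plate [0.4585 0.3239] [0.0764 0.0655] 3.0 [164. 278.]
post ((0.5765609741210938, 0.34872567653656006), 0.045335449278354645) ((0.5770777463912964, 0.34845292568206787), (0.08850964158773422, 0.08852637559175491), 24.680402755737305)
[[241, 29], [240, 30], [239, 31], [238, 32], [238, 33], [238, 34], [238, 35], [238, 36], [239, 37], [240, 37], [241, 38], [242, 38], [243, 37], [244, 36], [245, 35], [245, 34], [246, 33], [246, 32], [246, 31], [246, 30], [245, 30], [244, 29], [243, 29], [242, 29]]
post ((0.5649827718734741, 0.3378521502017975), 0.059979166835546494) ((0.5747809410095215, 0.3410826027393341), (0.0927627831697464, 0.10097218304872513), 1.1500110626220703)Traceback (most recent call last):
  File "<stdin>", line 11, in <module>
ValueError: max() iterable argument is empty
```

arm_command(deltas=[[[0.0043,0.0343,0],0.8,0.35],[[0.0043,0.0343,0],0,0.35],[[0.0043,0.0343,0],0,0.35],[[0,0,-0.045],0,0.35],[[0,0,-0.045],0,0.35]], squeeze=30)

```text
time_s: 33.45
tool_pos: [0.4484, 0.313, 0.1491]
tcp_rot: [-0.0, 0.977, 0.211, 0.003]
wrist_force: [-0.3, -0.2, -1.5]
gripper_width: 0.0331
grasp_force: 0.0
```

arm_command(deltas=[[[0,0,-0.045],0,0.35],[[0,0,0],0,0.35],[[0,0,0],0,0.35]])

```text
time_s: 33.75
tool_pos: [0.446, 0.3115, 0.1032]
tcp_rot: [0.0, 0.978, 0.211, -0.001]
wrist_force: [0.7, 0.2, -0.1]
gripper_width: 0.0331
grasp_force: 0.0
```

Run:
```python
from h import *
w=get("wrist"); s=env.sense();print(s["tool_pos"],s["tcp_rot"])
tag(w,(100,60,540,330))
```

```text
[0.44751554 0.31257315 0.10523102] [-3.26091190e-04  9.77513845e-01  2.10865943e-01  1.45955785e-03]
plate [0.4773 0.1157] [0.0493 0.0033] 0.4 [521. 296.]
plate [0.4257 0.3031] [0.0903 0.0442] 24.3 [310. 274.]
plate [0.4308 0.4066] [0.0304 0.0622] 45.7 [202. 210.]
plate [0.4185 0.4184] [0.0198 0.0194] 67.9 [179. 219.]
rib [0.4491 0.1417] [0.0078 0.0272] 19.5 [494. 327.]
rib [0.4721 0.1223] [0.0527 0.03  ] 39.7 [530. 307.]
rib [0.4452 0.3117] [0.0334 0.0095] 24.3 [313. 252.]
rib [0.4445 0.3946] [0.008  0.0236] 45.7 [208. 208.]
```

arm_command(deltas=[[[0,0,-0.04],0,0.35],[[0,0,-0.035],0,0.35],[[0,0,-0.018],0,0.35],[[0,0,0],0,0.35],[[0,0,0],0,0]])

```text
time_s: 34.3
tool_pos: [0.4482, 0.3138, 0.0131]
tcp_rot: [-0.001, 0.977, 0.211, 0.002]
wrist_force: [0.3, -0.1, 0.2]
gripper_width: 0.028
grasp_force: 0.0
```

arm_command(deltas=[[[0,0,0],0,0],[[0,0,0],0,0],[[0,0,0],0,0],[[0,0,0.02],0,0],[[0,0,0.04],0,0]])

```text
time_s: 34.8
tool_pos: [0.4423, 0.3112, 0.0679]
tcp_rot: [0.001, 0.977, 0.212, -0.004]
wrist_force: [-0.7, 0.3, -0.8]
gripper_width: 0.012
grasp_force: 30.0
```

arm_command(deltas=[[[0,0,0.04],0,0],[[0,0,0],0,0],[[0,0,0],0,0]])

```text
time_s: 35.1
tool_pos: [0.4462, 0.3132, 0.1116]
tcp_rot: [-0.0, 0.977, 0.212, 0.001]
wrist_force: [-0.0, -0.4, -1.0]
gripper_width: 0.0121
grasp_force: 30.0
```

Run:
```python
from h import *
w=get("wrist"); s=env.sense();print(s["tool_pos"],s["tcp_rot"],s["gripper_width"],s["grasp_force"])
tag(w,(250,180,380,330),True,s["tool_pos"][2]-.0105)
```

```text
[0.44481376 0.31258149 0.10987907] [ 6.97117448e-05  9.77332335e-01  2.11710532e-01 -3.90217195e-04] 0.011753696265854829 29.992178678512573
plate [0.4666 0.3033] [0.0103 0.0077] 24.3 [348. 264.]
rib [0.4475 0.3146] [0.0258 0.0096] 25.0 [313. 306.]
```

```bash
cat >> h.py <<'E'
def pf(d,p):
    V=np.array(d["view"]); c=V[:3,:3]@np.array(p)+V[:3,3]; th=np.arccos(-c[2]/np.linalg.norm(c)); n=np.hypot(c[0],c[1])
    return d["cx"]+d["fx"]*th*c[0]/n, d["cy"]-d["fy"]*th*c[1]/n
def eye(w,s):
    p=s["tool_pos"]; z=p[2]-.0105+.006
    u,v=pf(w,(p[0]-.0428,p[1]-.0194,z)); print("pred eye px",round(u),round(v))
    h=cv2.cvtColor(w["img"],cv2.COLOR_RGB2HSV).astype(int)
    m=((h[...,1]<70)&(h[...,2]>90)).astype(np.uint8); x0,y0=int(u)-60,int(v)-60
    mm=np.zeros_like(m); mm[max(y0,0):y0+120,x0:x0+120]=m[max(y0,0):y0+120,x0:x0+120]
    cs,hi=cv2.findContours(mm,cv2.RETR_CCOMP,cv2.CHAIN_APPROX_NONE)
    for c in cs:
        if cv2.contourArea(c)<100: continue
        W=np.array([onz(w,a,b,z,True)[:2] for a,b in c[:,0]],np.float32); (cx,cy),r=cv2.minEnclosingCircle(W); ra=cv2.minAreaRect(W)
        print(np.round([cx,cy,r],4),np.round(ra[0],4),np.round(ra[1],4),round(ra[2],1),c[:,0].mean(0).round(), "off",np.round(np.array(ra[0])-p[:2],4))
    return h,u,v
E
python3 - <<'E'
from h import *
w=get("wrist"); s=env.sense()
h,u,v=eye(w,s); print(s["tool_pos"])
for du in range(-60,61,10): print([tuple(h[int(v+dv),int(u+du)].tolist()) for dv in(-20,0,20)])
E
```

```text
pred eye px 314 362
[0.3876 0.2873 0.0101] [0.3885 0.2876] [0.0089 0.0194] 24.4 [315. 381.] off [-0.0556 -0.0246]
[0.44408272 0.31220053 0.10883427]
[(18, 103, 199), (90, 48, 16), (54, 80, 16)]
[(17, 96, 188), (120, 77, 10), (115, 90, 17)]
[(13, 28, 81), (81, 182, 14), (65, 81, 19)]
[(11, 34, 83), (25, 33, 47), (19, 177, 78)]
[(10, 14, 53), (30, 118, 13), (0, 16, 32)]
[(13, 255, 120), (19, 102, 227), (21, 41, 148)]
[(12, 255, 125), (17, 102, 225), (17, 38, 121)]
[(12, 216, 112), (18, 99, 226), (22, 38, 167)]
[(13, 22, 81), (12, 25, 52), (15, 25, 62)]
[(18, 44, 76), (0, 11, 24), (20, 210, 108)]
[(12, 31, 82), (115, 70, 22), (79, 127, 22)]
[(18, 102, 225), (130, 61, 25), (80, 27, 28)]
[(19, 98, 228), (56, 105, 17), (46, 200, 14)]
```

Run:
```python
from h import *
import pickle
a,b=pickle.load(open("d0.pkl","rb"))
for p in [(136,171),(196,174),(196,135),(137,133)]: print(onz(b,*p,.035)[:2].round(3))
w=get("wrist"); s=env.sense(); p=s["tool_pos"]; z=p[2]-.0045
h=cv2.cvtColor(w["img"],cv2.COLOR_RGB2HSV).astype(int)
m=((h[...,1]>80)&(h[...,2]>190)&(abs(h[...,0]-18)<4)).astype(np.uint8)
n,l,st,c=cv2.connectedComponentsWithStats(m); k=l[362,314]; print(st[k],c[k])
cs,_=cv2.findContours((l==k).astype(np.uint8),cv2.RETR_EXTERNAL,cv2.CHAIN_APPROX_NONE)
W=np.array([onz(w,a,b,z,True)[:2] for a,b in cs[0][:,0]],np.float32); r=cv2.minAreaRect(W);e=cv2.minEnclosingCircle(W);print(r,e, np.array(e[0])-p[:2],p)
```

```text
[0.676 0.39 ]
[0.672 0.266]
[0.755 0.27 ]
[0.757 0.392]
[300 346  28  31 753] [313.49800797 361.02390438]
((0.40092068910598755, 0.29315274953842163), (0.02244492806494236, 0.016495799645781517), 24.419612884521484) ((0.40102261304855347, 0.29306477308273315), 0.011695227585732937) [-0.04276457 -0.01896752] [0.44378719 0.31203229 0.10831786]
```

arm_command(deltas=[[[0.0,0.0,0.02],0,0],[[0.035,0.011,0],0,0],[[0.035,0.011,0],0,0],[[0.035,0.011,0],0,0],[[0.035,0.011,0],0,0]])

```text
time_s: 35.75
tool_pos: [0.5853, 0.3566, 0.1275]
tcp_rot: [0.0, 0.977, 0.212, -0.002]
wrist_force: [-0.3, 0.4, -0.8]
gripper_width: 0.0117
grasp_force: 30.0
```

arm_command(deltas=[[[0.035,0.011,0],0,0],[[0,0,0],0,0],[[0,0,0],0,0],[[0,0,0],0,0],[[0,0,0],0,0]])

```text
time_s: 36.25
tool_pos: [0.619, 0.3676, 0.13]
tcp_rot: [0.0, 0.977, 0.212, -0.001]
wrist_force: [0.3, -0.7, -1.3]
gripper_width: 0.0117
grasp_force: 30.0
```

Run:
```python
from h import *
import pickle
w=get("wrist"); s=env.sense(); print(s["tool_pos"],s["tcp_rot"]); pickle.dump((w,s),open("d6.pkl","wb"))
t=get("top")
cv2.imwrite("pics/c6.png",np.hstack([cv2.resize(w["img"][260:460,240:400],(480,600)),cv2.resize(t["img"][170:290,100:160],(300,600))])[:,:,::-1])
print([pf(w,(.577,.348,z)) for z in(.008,.054)])
```

```text
[0.61926484 0.36773129 0.13045594] [ 2.91292229e-05  9.77293611e-01  2.11889393e-01 -2.87967176e-04]
[(np.float64(314.58864510262816), np.float64(284.0795395347951)), (np.float64(314.77104695572547), np.float64(307.5571617360999))]
```

View pics/c6.png

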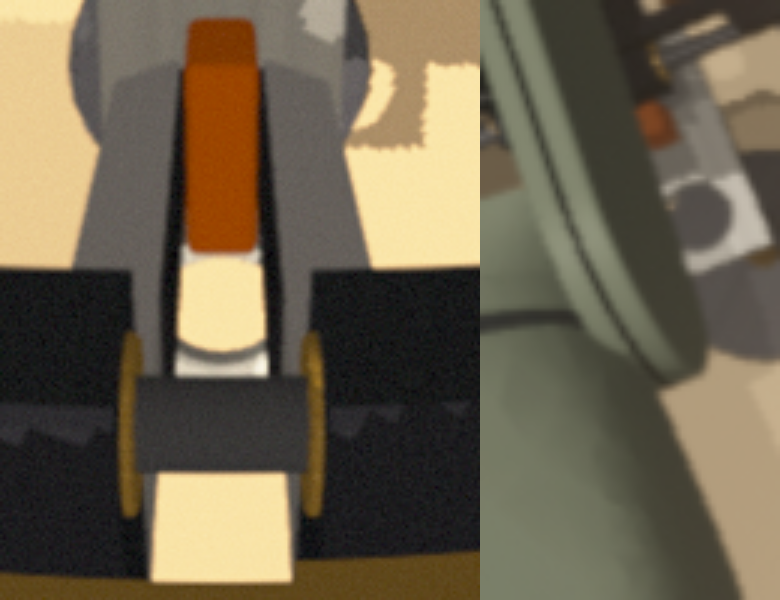

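The tag is held level. In the top crop its eye shows the dark base through it, at full pixel about (143.4,212.6). I'll check that against the post.

Run:
```python
from h import *
import pickle
a,b=pickle.load(open("d0.pkl","rb")); t=get("top")
print(onz(t,143.4,212.6,.126)[:2], onz(t,143.4,212.6,.120)[:2])
# eye contour automatically: dark blob inside plate
h=cv2.cvtColor(t["img"],cv2.COLOR_RGB2HSV).astype(int)
m=((h[...,2]<125)).astype(np.uint8); m2=np.zeros_like(m); m2[200:228,132:156]=m[200:228,132:156]
n,l,st,c=cv2.connectedComponentsWithStats(m2); k=l[212,143]; print(st[k],c[k],onz(t,*c[k],.126)[:2])
# post top in initial top view
hb=cv2.cvtColor(b["img"],cv2.COLOR_RGB2HSV).astype(int)
m=((hb[...,1]>120)&(hb[...,2]>80)).astype(np.uint8)[195:245,130:185]; n,l,st,c=cv2.connectedComponentsWithStats(m)
for i in range(1,n): print(st[i],c[i]+[130,195],onz(b,*(c[i]+[130,195]),.054)[:2])
print(env.sense()["tool_pos"])
```

```text
[0.57530231 0.34545119] [0.57623551 0.34705651]
[132 200  24  28 444] [140.62612613 215.19144144] [0.57022771 0.35039312]
[20 20  9  7 36] [153.36111111 218.33333333] [0.57526133 0.34419619]
[0.61974722 0.3678503  0.13089515]
```

Both estimates agree to within about 3 mm, and the clearance is 7.5 mm. I'll lower it gently.

arm_command(deltas=[[[0,-0.0005,-0.03],0,0],[[0,0,-0.025],0,0],[[0,0,0],0,0],[[0,0,0],0,0]])

```text
time_s: 36.8
tool_pos: [0.6199, 0.3672, 0.0752]
tcp_rot: [0.0, 0.977, 0.212, -0.001]
wrist_force: [0.3, 0.3, -1.6]
gripper_width: 0.0119
grasp_force: 30.0
```

arm_command(deltas=[[[0,0,-0.01],0,0],[[0,0,-0.01],0,0],[[0,0,0],0,0]])

```text
time_s: 37.1
tool_pos: [0.6194, 0.3669, 0.0538]
tcp_rot: [0.0, 0.977, 0.212, -0.001]
wrist_force: [-1.3, 0.1, -0.9]
gripper_width: 0.0121
grasp_force: 30.0
```

arm_command(deltas=[[[0,0,-0.012],0,0],[[0,0,-0.012],0,0],[[0,0,-0.008],0,0],[[0,0,0],0,0],[[0,0,0],0,0]])

```text
time_s: 37.6
tool_pos: [0.6202, 0.3672, 0.0227]
tcp_rot: [0.0, 0.977, 0.212, -0.0]
wrist_force: [0.2, 0.1, -1.2]
gripper_width: 0.0116
grasp_force: 30.0
```

No resistance down to 12 mm above the desk, so the post is in the eye. I'll set it down, release, and rise clear.

arm_command(deltas=[[[0,0,-0.003],0,0],[[0,0,0],0,0],[[0,0,0],0,0.2],[[0,0,0],0,0.3],[[0,0,0],0,0.3]])

```text
time_s: 38.1
tool_pos: [0.6205, 0.3674, 0.0205]
tcp_rot: [-0.0, 0.977, 0.212, 0.0]
wrist_force: [0.1, -0.3, -0.1]
gripper_width: 0.0279
grasp_force: 0.0
```

arm_command(deltas=[[[0,0,0.03],0,0.3],[[0,0,0.05],0,0.3],[[0,0,0.05],0,0.3],[[-0.03,-0.03,0.03],0,0.3],[[-0.03,-0.03,0],0,0.3]])

```text
time_s: 38.6
tool_pos: [0.5656, 0.3099, 0.1866]
tcp_rot: [-0.001, 0.977, 0.212, 0.007]
wrist_force: [1.0, -0.7, 0.2]
gripper_width: 0.0282
grasp_force: 0.0
```

arm_command(deltas=[[[-0.03,-0.03,0],0,0.3],[[-0.03,-0.03,0],0,0.3],[[0,0,0],0,0.3],[[0,0,0],0,0.3],[[0,0,0],0,0.3]])

```text
time_s: 39.1
tool_pos: [0.5032, 0.2492, 0.1802]
tcp_rot: [-0.0, 0.977, 0.212, 0.001]
wrist_force: [-0.1, -0.0, 0.5]
gripper_width: 0.0285
grasp_force: 0.0
```

Run:
```python
from h import *
w=get("wrist"); s=env.sense(); print(s["tool_pos"])
u,v=pf(w,(.577,.348,.014)); u2,v2=pf(w,(.62,.367,.014)); print(u,v,u2,v2)
print("dz .008"); x=int(max(0,min(u,u2)-60)); y=int(max(0,min(v,v2)-60)); tag(w,(x,y,x+160,y+170),True,.008)
lids(w,True,.046)
t=get("top"); print("top tag"); tag(t,(110,165,190,250),False,.008); lids(t,False,.046)
# carton top face from top view and bars
h=cv2.cvtColor(t["img"],cv2.COLOR_RGB2HSV).astype(int)
m=np.zeros((480,640),np.uint8); m[170:275,355:470]=((h[...,1]>100)&(h[...,2]>140))[170:275,355:470]
m=cv2.morphologyEx(m,cv2.MORPH_CLOSE,np.ones((15,15))); cs,_=cv2.findContours(m,cv2.RETR_EXTERNAL,cv2.CHAIN_APPROX_NONE); c=max(cs,key=cv2.contourArea)
print("carton",cv2.minAreaRect(np.array([onz(t,a,b,.086)[:2] for a,b in c[:,0]],np.float32)))
```

```text
[0.50334739 0.24937376 0.18006574]
249.80224034259143 109.2765119936395 250.27833640515556 60.38626816441172
dz .008
plate [0.5951 0.3426] [0.0457 0.0913] 71.6 [264.  94.]
plate [0.5729 0.3505] [0.0288 0.0301] 72.0 [247. 113.]
plate [0.6173 0.3349] [0.0238 0.0408] 71.4 [279.  76.]
rib [0.6158 0.3347] [0.0116 0.0344] 71.7 [278.  73.]
rib [0.6775 0.3289] [0.0291 0.0599] 24.5 [320.   9.]
red [0.4829 0.1086] [0.0476 0.0714] 0.6
yellow [0.5417 0.1159] [0.0451 0.0543] 1.0
blue [0.662  0.1082] [0.0458 0.0708] 0.3
top tag
plate [0.5667 0.3869] [0.1359 0.1255] 15.6 [147. 218.]
plate [0.5857 0.316 ] [0.1416 0.009 ] 15.4 [172. 217.]
red [0.4843 0.1108] [0.0444 0.0626] 1.1
carton ((0.5776994228363037, -0.1710716038942337), (0.1613841950893402, 0.16646192967891693), 7.843786716461182)
```

arm_command(deltas=[[[0.01,0,0.05],0,0.3],[[0.01,0.01,0.05],0,0.3],[[0,0,0],0,0.3],[[0,0,0],0,0.3],[[0,0,0],0,0.3]])

```text
time_s: 39.7
tool_pos: [0.5207, 0.2582, 0.2748]
tcp_rot: [0.0, 0.977, 0.212, -0.001]
wrist_force: [0.9, 0.9, 0.7]
gripper_width: 0.0283
grasp_force: 0.0
```

Run:
```python
from h import *
for i in range(2):
    w=get("wrist"); u,v=pf(w,(.577,.348,.014)); x=int(u-50); y=int(max(0,v-70)); tag(w,(x,y,x+110,y+110),True,.008)
a=get("scene")
h=cv2.cvtColor(a["img"],cv2.COLOR_RGB2HSV).astype(int)
print("scene"); u,v=proj(a,(.59,.345,.014)); print(u,v); tag(a,(int(u)-40,int(v)-30,int(u)+45,int(v)+30),False,.008)
```

```text
plate [0.5951 0.3425] [0.0453 0.0912] 71.5 [275. 118.]
plate [0.5726 0.3498] [0.0273 0.0302] 68.5 [262. 133.]
plate [0.6163 0.3345] [0.0222 0.041 ] 71.6 [288. 104.]
rib [0.6161 0.3346] [0.0115 0.0339] 71.1 [287. 102.]
plate [0.5951 0.3425] [0.0454 0.091 ] 71.6 [275. 117.]
plate [0.573  0.3498] [0.0272 0.0301] 68.3 [262. 132.]
plate [0.616  0.3346] [0.0224 0.0408] 71.6 [287. 103.]
rib [0.616  0.3347] [0.0116 0.0346] 71.4 [287. 102.]
scene
462.46205713103507 242.10064869562981
plate [0.6042 0.3589] [0.0186 0.0892] 60.4 [471. 247.]
plate [0.5913 0.3277] [0.0238 0.092 ] 62.5 [456. 243.]
rib [0.6906 0.3498] [0.0627 0.0147] 88.1 [493. 269.]
```

The tag is steady. It gives the same position from two camera heights, so it's lying on the base, with its eye about 4 mm off the post axis. Handing in.

```bash
python3 -c "
from station import env
print(env.finish_job())"
```

```text
the job is handed in; nothing more can be done
None
```

I handed the job in at about 40 s of the 210 s (no verdict came back): red, yellow and blue stand in bays 1, 2 and 4, bay 3 is empty because there was no green box, both flaps are down, and the tag lies on the post's base with its eye round the post.

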